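Turn the double-ended scraper round in its bench stand

TASK

The double-ended scraper in the sloping bench stand has its straight blade at the top, under the guard hoop. Swing the keeper arm aside, take the scraper out, turn it end for end and lay it back in the two saddles, down against the end stop, so that the rounded blade now sticks out at the top; then swing the keeper fully home across it and let go. Leave the bottle, the jar, the wooden block and the hand plane where they stand.

Things in the scene. Friction and masses are not known exactly. Their poses are not given: they have to be found in the camera images.
- bed: Frame of the sloping bed of the fixed wooden stand (base 250 x 150 mm, 18 thick). x points up the slope, 32 degrees above level; y is level, across the bed; z points out of the bed, square to it. Origin: on the bed surface under the middle of the seated scraper, 105 mm above the bench. 'Bed frame' below means this one, in mm.
- bed_saddle (a point): Middle of the upper saddle on the bed surface, bed frame (46, 0, 0). Two saddles, at x = -54 to -38 and 38 to 54, have cheeks 12 high with inner faces at y = -26.5 and 26.5. Between the saddles there is only a spine 30 wide, below the bed surface, so fingers can pass on either side of the scraper.
- bed_stop (a point): Middle of the face of the end stop at bed level, bed frame (-55.8, 0, 0). The stop is a dark steel bar 52 wide, standing 7 above the bed. The lower end of the scraper's wooden body rests against it; the lower blade passes over it, clear.
- bed_guard (a point): Centre of the crossbar of the fixed guard hoop, bed frame (90, 0, 51): flat steel bar, x = 84 to 96, underside 48 and top 54 above the bed, on posts at y = 46 to 52 either side. The upper blade lies under it, so the scraper cannot be lifted straight out: raise it 15 to 25 mm square to the bed, draw it 25 to 30 mm down the slope, then lift it away; back in the same way.
- scraper_mid (a point): Centre of the loose double-ended scraper, half-way up: 200 mm long, 0.15 to 0.31 kg, a dark wooden body 110 x 48 wide x 24 thick with a 4 mm thick steel blade sticking out 45 mm from the middle of each end. x axis towards the straight end, y across the width, z through the thickness. Seated, it is at bed frame (-1, 0, 12), either way round. Grip it across its width, at its middle.
- straight_end (a point): Tip of the straight blade (40 mm wide, square end), 100 mm from the scraper's centre along its x axis; at the top of the slope at the start.
- round_end (a point): Tip of the other blade (36 mm wide, half-round end of radius 18), 100 mm from the scraper's centre the other way; at the bottom of the slope at the start.
- keeper (a joint): Angle of the keeper, a steel arm 6 mm thick, 16 wide, swinging parallel to the bed about the bed's z axis. 0 (hard stop) is fully home: it points along the bed's +y, across the scraper's body, 4 mm above it; it starts at 0 to 0.15. It opens by swinging down the slope: at 1.57 it points straight down the slope, from 1.5 it is clear of the scraper; hard stop at 2.0.
- keeper_pivot (a point): Keeper's pivot, top of its post, bed frame (-50, -52, 28). The post is 16 mm diameter. The arm ends 86 mm from the pivot and lies 28 to 34 above the bed. It stays where it is left; moving it takes about 2 N at its peg.
- keeper_peg (a point): Middle of the round wooden peg on the keeper arm: 14 mm diameter, 45 mm long, square to the bed, 52 mm from the pivot, from 34 to 79 above the bed. At joint 0 it is at bed frame (-50, 0, 56.5), at 1.57 at (-102, -52, 56.5).
- glue: White plastic bottle, 60 mm diameter, 165 mm tall, standing; origin at the centre of its underside. Leave alone.
- jar: Amber glass jar with a steel lid, 72 mm diameter, 110 mm tall, standing; origin at the centre of its underside. Leave alone.
- offcut: Upright wooden block 55 x 70 x 130 mm; origin at the centre of its underside. Leave alone.
- plane: Small hand plane, 170 mm long along its x, 52 wide, 76 tall; origin at the centre of its underside. Leave alone.
Not all that is in view belongs to the job. Leave any yellow look-alike of the part that bears scraper_mid alone.

How it is judged:
By the outcome, as a careful person would: the job done as asked, in the order asked, and still so for the second after the job is handed in, with the robot touching nothing.
It also fails if it takes over 72 s, if anything falls off the work surface, if the arm or the gripper's body presses on something with over 40 N, if the wrist force passes 120 N, or if a joint passes its speed limit or range.

ROBOT

A 6-joint arm with a two-finger parallel gripper is mounted at the origin on the work surface. World frame = base frame: x ahead of the robot, y to its left, z up, the work surface at z = 0. Lengths are in m, angles in rad, forces in N, time in s.
With the tool pointing down it reaches from about 0.3 to 1 m from the base axis. Payload 5.1 kg.
Tool frame: the origin (TCP) lies midway between the tips of the shut fingers; the grasp point (between the pads) lies 19 mm behind it; z points along the fingers, y is the direction in which the jaws open and shut (so a half turn about z gives the same grasp; the last joint's range is limited). The gripper opens to 95 mm and grips with 3 to 60 N. Pads are 20 mm wide; open, the fingers measure 119 mm over their backs; the gripper's body (75 mm by 180 mm) begins 59 mm behind the grasp point.
Start: joints at [-1.33, 0.124, 1.65, -0, 1.367, -0.083], TCP at [0.207, -0.616, 0.215] pointing down, gripper open.
Joint ranges: [-2.61, 2.61], [-1.02, 2.33], [0.03, 2.71], [-1.35, 4.49], [0.32, 2.68], [-2.91, 2.91]. Speed limits (rad/s): [2.57, 2.57, 3.14, 3.14, 3.14, 3.14].

INTERFACE

Orientations are given as a rotation vector (axis times angle).
In Python, from rig import env, imaging gives the robot as it stands.
- The arm moves only by the tool servo_tool, never from a script. Its arguments are lists of equal length, an entry for each row: "gripper": the closure, from 0 (fully open) to 1 (shut); "delta_pos": the shift along the world's x, y, z in m, a list of three; "spin": the turn about the world's z in degrees. In form: {"gripper": [gripper, ...], "delta_pos": [[tx, ty, tz], ...], "spin": [spin, ...]}. A call has exactly 5 rows; each row shifts and turns the commanded pose from where the row before left it; what a row does not reach is not made up. A row lasts 1/10 s, in which the tool goes at most 50 mm and 8.59 degrees, less where a joint would pass 70% of its speed; a pose out of reach is approached as far as the arm can. A call with a gripper value outside its range is refused whole. The fingers move at their own pace and stop on an object; the grip force is fixed at half the most. Time passes only in rows, so rows that do not move let the fingers close, or fill a call up. It gives the time, the measured TCP pose, the force and the opening at its end, in the units of the state.
- env.read_state(): the state, without advancing time (a new reading comes with each control period).
- imaging.grab_frame(name): name is "scene" or "top"; returns the picture (420x560x3 uint8, red, green, blue); there is no depth.
- imaging.camera_info(name): a dict with "intrinsics" (3x3 intrinsics, pixels), "R" (3x3) and "t" (3): a world point X has camera coordinates R X + t. Camera axes: x right, y down, z forward; pixel columns grow to the right and rows downward; lengths in m; the calibration is good to about 2 mm. A picture is of the moment at which its call begins. camera_info takes no time and is no camera call.
- env.finish_job(): hands the job in, once; it reports no verdict.
The state is a dict: "t": time; "joints": joint angles; "joint_vel": joint speeds; "joint_efforts": joint torques, N m; "eef_pos": TCP position; "eef_rot": TCP orientation; "contact_force": force on the tool from outside, world axes, zero at the start; "wrist_torque": the same for the moment, N m; "grip_width": finger opening in m.
Only numpy, scipy, OpenCV 4.12 (cv2) and the standard library are available. Lean on these libraries where they do the work, as an engineer would, in place of code of your own. Each camera call takes 0.05 s, during which the arm holds its last target.

## Working session

There is one attempt and no reset: what is moved stays moved. The work goes in short steps, Python scripts to look and compute and a tool call to move; the robot and the scene stay as the last step left them, time stands still between calls to the robot, and variables do not carry over. Pictures are saved under pics/ and viewed, and the job is handed in when it is done.

Besides the shell and the picture viewer there is one more tool, called after "Request:" in YAML: its name, and indented under it one key for each argument. servo_tool: Moves the arm, as the interface text tells. Its arguments: {"type":"object","properties":{"gripper":{"type":"array","items":{"type":"number"}},"delta_pos":{"type":"array","items":{"type":"array","items":{"type":"number"}}},"spin":{"type":"array","items":{"type":"number"}}},"required":["gripper","delta_pos","spin"]}

```bash
ls; mkdir -p pics; python3 - <<'E'
from rig import env, imaging
import cv2
s=env.read_state()
print({k:s[k] for k in s})
for n in ("scene","top"):
    im=imaging.grab_frame(n); cv2.imwrite(f"pics/{n}0.png",im[:,:,::-1])
    c=imaging.camera_info(n); print(n,c)
E
```

```text
pics
{'t': 0.0, 'joints': array([-1.32962197e+00,  1.24501361e-01,  1.65162836e+00, -6.09388033e-06,
        1.36749644e+00, -8.26253646e-02]), 'joint_vel': array([-6.67440484e-05, -4.98747292e-04, -4.21426172e-05,  1.82584549e-04,
        9.55236264e-04,  6.88861231e-04]), 'joint_efforts': array([-2.18018990e-04, -4.17601776e+01, -3.59930706e+01,  7.75245368e-02,
        4.93833655e-02, -1.79356821e-04]), 'eef_pos': array([ 0.20661687, -0.61562886,  0.21341645]), 'eef_rot': array([-3.09850902e+00, -5.06079591e-01,  2.62129255e-04]), 'contact_force': array([-0.60313382,  0.06257303,  0.85885263]), 'wrist_torque': array([ 0.01073998, -0.00147528,  0.04572881]), 'grip_width': 0.09506083406185878}
scene {'intrinsics': array([[490.13787765,   0.        , 274.66859239],
       [  0.        , 490.13787765, 215.90571526],
       [  0.        ,   0.        ,   1.        ]]), 'R': array([[ 0.19336471,  0.98101594,  0.01475864],
       [ 0.77274854, -0.14301061, -0.61839119],
       [-0.60454097,  0.13097975, -0.78573184]]), 't': array([-0.19798317, -0.32274795,  1.7030387 ])}
top {'intrinsics': array([[405.34992185,   0.        , 280.0840007 ],
       [  0.        , 405.34992185, 216.85810526],
       [  0.        ,   0.        ,   1.        ]]), 'R': array([[-0.0859849 , -0.99627873, -0.0059408 ],
       [-0.96829717,  0.08497066, -0.23490546],
       [ 0.2345361 , -0.01444586, -0.97200007]]), 't': array([0.15934908, 0.56965667, 0.86446189])}
```

View pics/scene0.png

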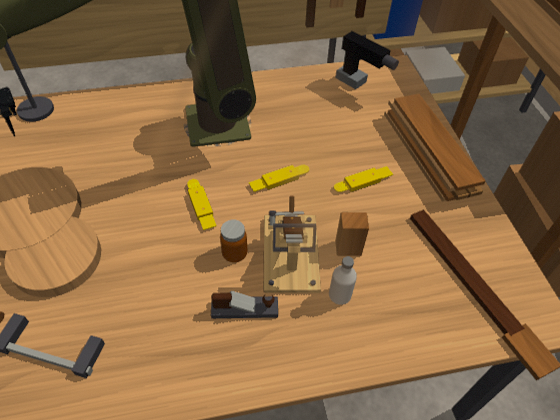

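View pics/top0.png

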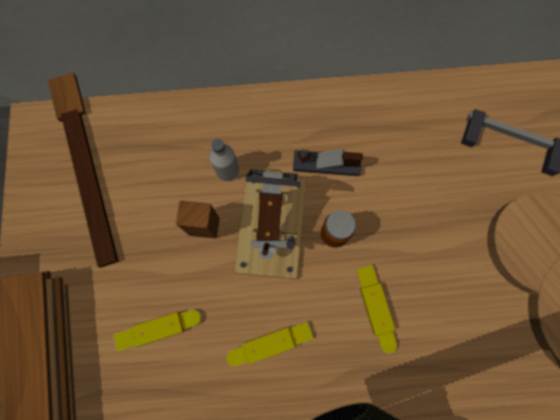

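Both pictures show the stand in the middle, with the guard hoop at the upper end and the bed x axis pointing away from the robot. The stand is near (292,255) in scene and (270,225) in top. The jar is at (338,228) in top, the block at (198,219) and the bottle at (223,160). Next I'll zoom in.

```bash
python3 - <<'E'
import cv2
a=cv2.imread("pics/scene0.png")[190:300,245:345]
cv2.imwrite("pics/sceneZ.png",cv2.resize(a,None,fx=5.4,fy=5.4,interpolation=cv2.INTER_CUBIC))
a=cv2.imread("pics/top0.png")[160:285,225:325]
cv2.imwrite("pics/topZ.png",cv2.resize(a,None,fx=4.8,fy=4.8,interpolation=cv2.INTER_CUBIC))
E
```

```text
(no output)
```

View pics/sceneZ.png

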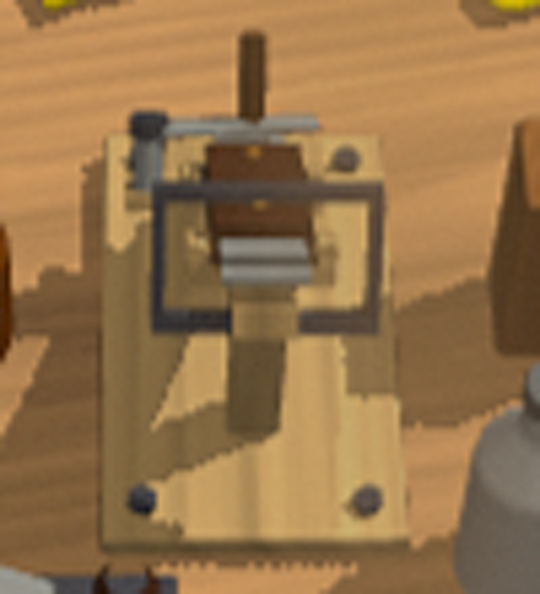

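View pics/topZ.png

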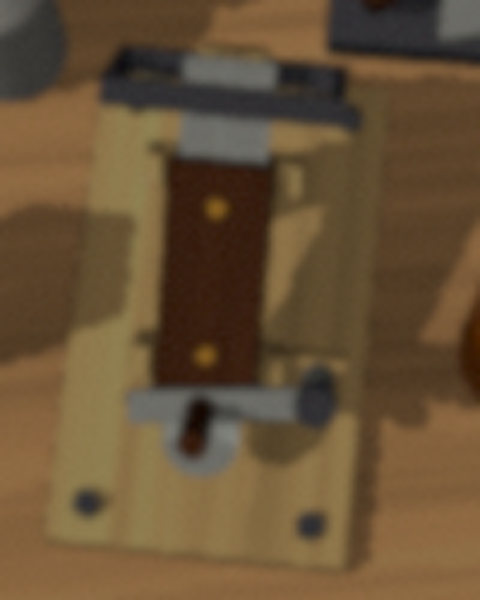

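```bash
cat > h.py <<'E'
import numpy as np, cv2
from scipy.optimize import least_squares
S=np.sin(np.radians(32));C=np.cos(np.radians(32))
def cams():
    from rig import imaging
    return {n:imaging.camera_info(n) for n in("scene","top")}
def Rbed(yaw):
    Ry=np.array([[C,0,-S],[0,1,0],[S,0,C]])
    c,s=np.cos(yaw),np.sin(yaw)
    return np.array([[c,-s,0],[s,c,0],[0,0,1]])@Ry
def b2w(p,par):
    return Rbed(par[2])@(np.asarray(p,float)/1000)+np.array([par[0],par[1],.105])
def proj(X,c):
    q=c['R']@X+c['t']; q=c['intrinsics']@q; return q[:2]/q[2]
def ray(uv,c):
    d=c['R'].T@np.linalg.inv(c['intrinsics'])@np.array([uv[0],uv[1],1]); o=-c['R'].T@c['t']; return o,d
def onplane(uv,c,z):
    o,d=ray(uv,c); return o+d*(z-o[2])/d[2]
E
cat > fit.py <<'E'
from h import *
cs=cams()
zs=lambda u,v:((u+.5)/5.4-.5+245,(v+.5)/5.4-.5+190)
zt=lambda u,v:((u+.5)/4.8-.5+225,(v+.5)/4.8-.5+160)
obs=[("scene",zs(153,191),(90,-52,51)),("scene",zs(382,190),(90,52,51)),
("top",zt(104,90),(90,52,51)),("top",zt(359,114),(90,-52,51)),
("top",zt(168,157),(54,24,24)),("top",zt(270,163),(54,-24,24)),
("scene",zs(207,148),(-56,-24,24)),("scene",zs(303,148),(-56,24,24))]
def f(p): return np.concatenate([proj(b2w(b,p),cs[n])-uv for n,uv,b in obs])
r=least_squares(f,[.5,-.1,0],loss='soft_l1')
print(r.x,np.degrees(r.x[2])); print(f(r.x).reshape(-1,2).round(1))
np.save("par.npy",r.x)
for n,zi in(("scene",lambda q:((q[0]-245+.5)*5.4-.5,(q[1]-190+.5)*5.4-.5)),("top",lambda q:((q[0]-225+.5)*4.8-.5,(q[1]-160+.5)*4.8-.5))):
    for nm,b in(("pegtop",(-50,0,79)),("pegbase",(-50,0,34)),("posttop",(-50,-52,34)),("tip",(99,0,14)),("tipR",(-101,0,14))):
        print(n,nm,np.round(zi(proj(b2w(b,r.x),cs[n]))))
# objects on bench: rough
for nm,uv,z in(("jarlid",(341,224),.11),("glue cap",(217,146),.165),("block top",(195,212),.13)):
    print(nm,onplane(uv,cs["top"],z).round(3))
E
python3 fit.py
```

```text
[ 0.57994369  0.13245612 -0.20437024] -11.709552373368329
[[-0.5  0.5]
 [ 0.1  1.4]
 [-0.5 -1.1]
 [-2.6 -0.4]
 [-0.   0.2]
 [ 1.3  1.5]
 [-0.1 -1.2]
 [-0.2 -1. ]]
scene pegtop [258.  41.]
scene pegbase [255. 127.]
scene posttop [151. 126.]
scene tip [264. 280.]
scene tipR [251. 131.]
top pegtop [189. 429.]
top pegbase [199. 391.]
top posttop [314. 404.]
top tip [233.  59.]
top tipR [194. 475.]
jarlid [ 0.544 -0.021  0.11 ]
glue cap [0.726 0.232 0.165]
block top [0.593 0.292 0.13 ]
```

```bash
cat >> fit.py <<'E'
print("---")
P=[onplane(zt(48,540),cs["top"],.018),onplane(zt(352,568),cs["top"],.018),
onplane(zs(106,136),cs["scene"],.018),onplane(zs(383,137),cs["scene"],.018),onplane(zs(408,544),cs["scene"],.018),onplane(zs(101,544),cs["scene"],.018)]
R=Rbed(r.x[2]); c,s=np.cos(r.x[2]),np.sin(r.x[2])
for p in P:
    d=p[:2]-r.x[:2]; print(p.round(4),"in yaw frame",np.round(1000*np.array([c*d[0]+s*d[1],-s*d[0]+c*d[1]]),1))
d=P[1]-P[0];print(np.degrees(np.arctan2(d[1],d[0]))+90,np.linalg.norm(d))
for i,j,o in((2,3,-90),(5,4,-90),(2,5,0),(3,4,0)):
    d=P[j]-P[i];print(np.degrees(np.arctan2(d[1],d[0]))+o,np.linalg.norm(d))
E
python3 fit.py | sed -n '/---/,$p'
```

```text
---
[0.4696 0.2267 0.018 ] in yaw frame [-127.2   69.9]
[0.4431 0.0796 0.018 ] in yaw frame [-123.2  -79.5]
[0.4432 0.0831 0.018 ] in yaw frame [-123.9  -76.1]
[0.4712 0.2305 0.018 ] in yaw frame [-126.4   73.9]
[0.717  0.1812 0.018 ] in yaw frame [124.3  75.6]
[0.6895 0.0354 0.018 ] in yaw frame [127.  -72.8]
-10.192442646235762 0.1494813668615811
-10.74553537243753 0.15007359529138323
-10.670680225112193 0.1483389763169675
-10.946026238072871 0.2508928013495805
-11.342628736908505 0.250711078908888
```

```bash
cat > fit2.py <<'E'
from h import *
exec(open("fit.py").read().split("def f(p)")[0].replace("from h import *",""))
def bw(x,y,p):
    c,s=np.cos(p[2]),np.sin(p[2]); return np.array([p[0]+c*x-s*y,p[1]+s*x+c*y,.018])
bo=[("top",zt(48,540),(-.125,.075)),("top",zt(352,568),(-.125,-.075)),("scene",zs(106,136),(-.125,-.075)),("scene",zs(383,137),(-.125,.075)),("scene",zs(408,544),(.125,.075)),("scene",zs(101,544),(.125,-.075))]
def f(p): return np.concatenate([proj(b2w(b,p),cs[n])-uv for n,uv,b in obs]+[proj(bw(*b,p),cs[n])-uv for n,uv,b in bo])
r=least_squares(f,[.5,-.1,0],loss='soft_l1')
p=r.x;print(p,np.degrees(p[2])); print(f(p).reshape(-1,2).round(1).tolist())
np.save("par.npy",p)
for nm,b in(("peg grasp th0",(-50,0,64)),("peg open1.57",(-102,-52,64)),("scr",(-1,0,12)),("guardtop",(90,0,54))): print(nm,b2w(b,p).round(4))
R=Rbed(p[2]);print(R.round(3))
E
python3 fit2.py
```

```text
[ 0.5798417   0.13182232 -0.1872744 ] -10.730032856680639
[[-0.4, 0.8], [0.1, 1.1], [-0.6, -0.7], [-2.6, -0.8], [0.0, 0.4], [1.3, 1.3], [-0.7, -1.1], [-0.9, -1.1], [-0.9, -0.5], [-0.8, 0.1], [-0.6, 0.1], [-0.6, 0.0], [0.3, -0.2], [-0.3, -0.2]]
peg grasp th0 [0.5049 0.146  0.1328]
peg open1.57 [0.4518 0.1032 0.1052]
scr [0.5728 0.1332 0.1146]
guardtop [0.6267 0.1229 0.1985]
[[ 0.833  0.186 -0.521]
 [-0.158  0.983  0.099]
 [ 0.53   0.     0.848]]
```

Request:
servo_tool:
  gripper: [0.4, 0.4, 0.4, 0.4, 0.4]
  delta_pos:
    - [0.0147, 0.0381, 0.004]
    - [0.0147, 0.0381, 0.004]
    - [0.0147, 0.0381, 0.004]
    - [0.0147, 0.0381, 0.004]
    - [0.0147, 0.0381, 0.004]
  spin: [-1.47, -1.47, -1.47, -1.47, -1.47]

```text
t: 0.6
eef_pos: [0.2804, -0.4239, 0.2342]
eef_rot: [-3.126, -0.304, 0.0]
contact_force: [0.2, 0.4, 0.4]
grip_width: 0.0612
```

Request:
servo_tool:
  gripper: [0.4, 0.4, 0.4, 0.4, 0.4]
  delta_pos:
    - [0.0147, 0.0381, 0]
    - [0.0147, 0.0381, 0]
    - [0.0147, 0.0381, 0]
    - [0.0147, 0.0381, 0]
    - [0.0147, 0.0381, 0]
  spin: [-1.47, -1.47, -1.47, -1.47, -1.47]

```text
t: 1.1
eef_pos: [0.3538, -0.2335, 0.2342]
eef_rot: [-3.14, -0.103, 0.0]
contact_force: [0.4, -0.1, 0.7]
grip_width: 0.0571
```

Request:
servo_tool:
  gripper: [0.4, 0.4, 0.4, 0.4, 0.4]
  delta_pos:
    - [0.0147, 0.0381, 0]
    - [0.0147, 0.0381, 0]
    - [0.0147, 0.0381, 0]
    - [0.0147, 0.0381, 0]
    - [0.0147, 0.0381, 0]
  spin: [-1.47, -1.47, -1.47, -1.47, -1.47]

```text
t: 1.6
eef_pos: [0.4273, -0.043, 0.2344]
eef_rot: [3.14, -0.097, 0.0]
contact_force: [-0.6, -0.5, 0.3]
grip_width: 0.0571
```

Request:
servo_tool:
  gripper: [0.5, 0.5, 0.5, 0.5, 0.5]
  delta_pos:
    - [0.0147, 0.0381, 0]
    - [0.0147, 0.0381, 0]
    - [0.0147, 0.0381, 0]
    - [0.0147, 0.0381, 0]
    - [0.0147, 0.0381, 0]
  spin: [-1.47, -1.47, -1.47, -1.47, -1.47]

```text
t: 2.1
eef_pos: [0.5008, 0.1475, 0.2342]
eef_rot: [3.127, -0.298, -0.001]
contact_force: [1.0, -0.3, 0.2]
grip_width: 0.0475
```

Request:
servo_tool:
  gripper: [0.5, 0.5, 0.5, 0.5, 0.5]
  delta_pos:
    - [0, 0, 0]
    - [0, 0, 0]
    - [0, 0, 0]
    - [0, 0, 0]
    - [0, 0, 0]
  spin: [0, 0, 0, 0, 0]

```text
t: 2.6
eef_pos: [0.5006, 0.1448, 0.2348]
eef_rot: [3.127, -0.299, 0.0]
contact_force: [-0.6, -0.3, -0.1]
grip_width: 0.0475
```

```bash
cat > snap.py <<'E'
import sys,cv2
from rig import imaging,env
k=sys.argv[1]
import numpy as np
out=[]
for n,(x0,y0,x1,y1) in(("scene",(225,160,365,310)),("top",(205,140,345,290))):
    im=imaging.grab_frame(n)[:,:,::-1]; cv2.imwrite(f"pics/{n}{k}.png",im)
    out.append(cv2.resize(im[y0:y1,x0:x1],None,fx=2.85,fy=2.85,interpolation=cv2.INTER_CUBIC))
cv2.imwrite(f"pics/both{k}.png",np.hstack(out))
E
python3 snap.py 1
```

```text
(no output)
```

View pics/both1.png

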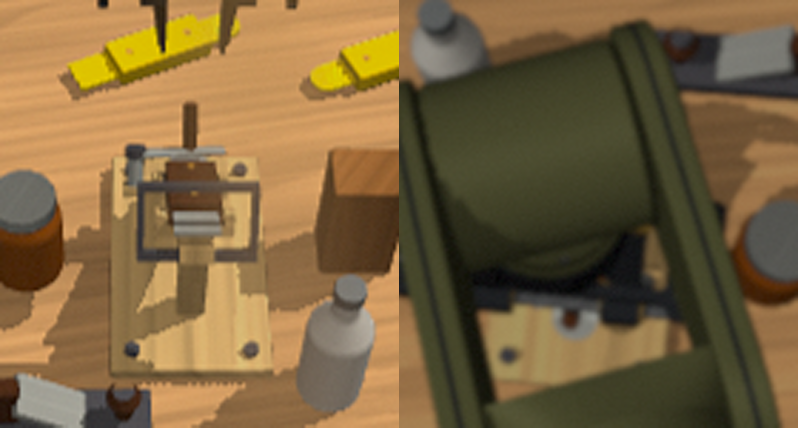

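Request:
servo_tool:
  gripper: [0.5, 0.5, 0.5, 0.5, 0.5]
  delta_pos:
    - [0, 0.0005, -0.016]
    - [0, 0.0005, -0.016]
    - [0, 0.0005, -0.016]
    - [0, 0, -0.016]
    - [0, 0, -0.016]
  spin: [0, 0, 0, 0, 0]

```text
t: 3.2
eef_pos: [0.5002, 0.1472, 0.1524]
eef_rot: [3.127, -0.297, -0.002]
contact_force: [-0.1, 0.5, 0.1]
grip_width: 0.0475
```

Request:
servo_tool:
  gripper: [0.5, 0.5, 0.5, 0.5, 0.5]
  delta_pos:
    - [0, 0, -0.012]
    - [0, 0, -0.012]
    - [0, 0, -0.012]
    - [0, 0, -0.006]
    - [0, 0, 0]
  spin: [0, 0, 0, 0, 0]

```text
t: 3.7
eef_pos: [0.5002, 0.1472, 0.1115]
eef_rot: [3.127, -0.297, -0.003]
contact_force: [-0.0, 0.9, -0.8]
grip_width: 0.0471
```

Request:
servo_tool:
  gripper: [0.7, 0.8, 0.85, 0.9, 1]
  delta_pos:
    - [0, 0, 0]
    - [0, 0, 0]
    - [0, 0, 0]
    - [0, 0, 0]
    - [0, 0, 0]
  spin: [0, 0, 0, 0, 0]

```text
t: 4.2
eef_pos: [0.501, 0.1476, 0.113]
eef_rot: [-3.127, 0.297, -0.001]
contact_force: [-0.1, 1.7, -1.6]
grip_width: 0.0136
```

```bash
python3 snap.py 2; python3 -c "
from rig import env;s=env.read_state();print(s['eef_pos'],s['contact_force'],s['grip_width'])"
```

```text
[0.5010017  0.14757938 0.11297628] [0.78181283 0.5725806  1.05638058] 0.01385387012970276
```

View pics/both2.png

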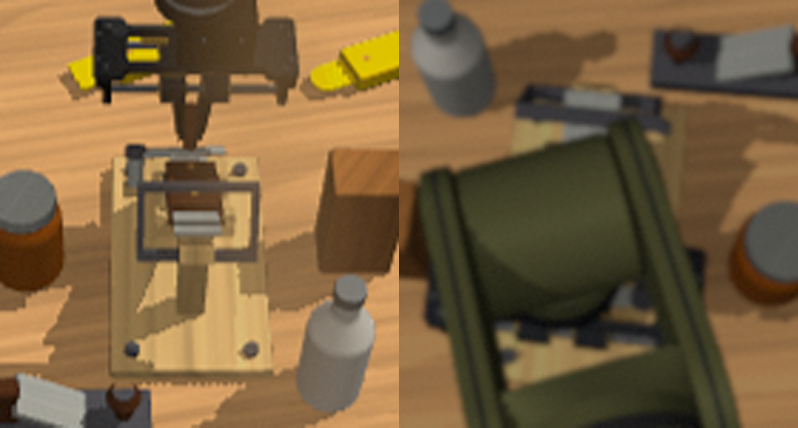

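```bash
python3 - <<'E'
from h import *
p=np.load("par.npy");R=Rbed(p[2])
th=np.linspace(.08,1.65,16)
q=np.array([R@[-.052*np.sin(t),.052*np.cos(t),0] for t in th])
print(np.diff(q,axis=0).round(4).tolist(), (q[-1]-q[0]).round(4))
E
```

```text
[[-0.0046, 0.0001, -0.0029], [-0.0046, -0.0004, -0.0028], [-0.0046, -0.001, -0.0027], [-0.0045, -0.0015, -0.0026], [-0.0044, -0.0021, -0.0025], [-0.0042, -0.0026, -0.0023], [-0.004, -0.0031, -0.0021], [-0.0037, -0.0035, -0.0019], [-0.0034, -0.0039, -0.0016], [-0.003, -0.0043, -0.0014], [-0.0027, -0.0046, -0.0011], [-0.0023, -0.0049, -0.0008], [-0.0018, -0.0051, -0.0005], [-0.0014, -0.0053, -0.0002], [-0.0009, -0.0054, 0.0001]] [-0.0501 -0.0474 -0.0253]
```

Request:
servo_tool:
  gripper: [1, 1, 1, 1, 1]
  delta_pos:
    - [-0.0046, 0.0001, -0.0029]
    - [-0.0046, -0.0004, -0.0028]
    - [-0.0046, -0.001, -0.0027]
    - [-0.0045, -0.0015, -0.0026]
    - [-0.0044, -0.0021, -0.0025]
  spin: [0, 0, 0, 0, 0]

```text
t: 4.8
eef_pos: [0.4792, 0.1437, 0.1001]
eef_rot: [-3.124, 0.297, -0.006]
contact_force: [2.9, 6.2, 0.8]
grip_width: 0.0133
```

Request:
servo_tool:
  gripper: [1, 1, 1, 1, 1]
  delta_pos:
    - [-0.0042, -0.0026, -0.0023]
    - [-0.004, -0.0031, -0.0021]
    - [-0.0037, -0.0035, -0.0019]
    - [-0.0034, -0.0039, -0.0016]
    - [-0.003, -0.0043, -0.0014]
  spin: [0, 0, 0, 0, 0]

```text
t: 5.3
eef_pos: [0.4573, 0.1276, 0.0887]
eef_rot: [-3.122, 0.296, 0.008]
contact_force: [-4.4, 12.7, -1.0]
grip_width: 0.0133
```

Request:
servo_tool:
  gripper: [1, 1, 1, 1, 1]
  delta_pos:
    - [-0.0027, -0.0046, -0.0011]
    - [-0.0023, -0.0049, -0.0008]
    - [-0.0018, -0.0051, -0.0005]
    - [-0.0014, -0.0053, -0.0002]
    - [-0.0009, -0.0054, 0.0001]
  spin: [0, 0, 0, 0, 0]

```text
t: 5.8
eef_pos: [0.4464, 0.1013, 0.0849]
eef_rot: [-3.125, 0.296, 0.015]
contact_force: [-5.9, 8.7, -0.0]
grip_width: 0.0133
```

```bash
python3 snap.py 3; python3 -c "
from rig import env;s=env.read_state();print(s['eef_pos'],s['contact_force'],s['grip_width'])"
```

```text
[0.44641051 0.10053564 0.08501119] [-5.50877959  6.32898958  0.19171494] 0.013733129499541764
```

View pics/both3.png

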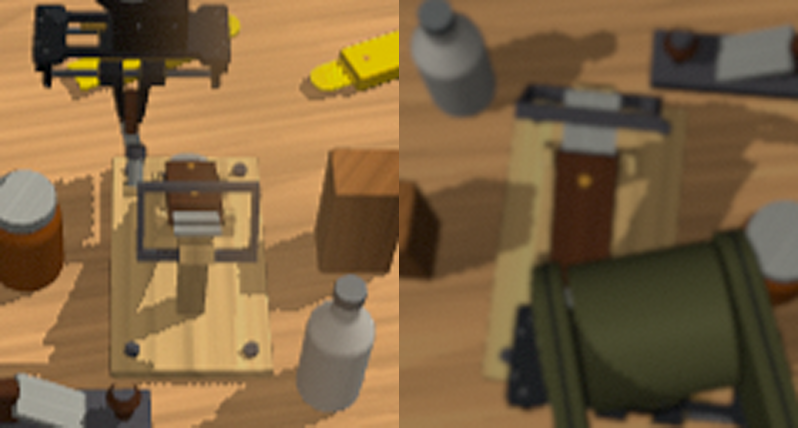

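Request:
servo_tool:
  gripper: [0.6, 0.5, 0.5, 0.5, 0.5]
  delta_pos:
    - [0, 0, 0]
    - [0, 0, 0]
    - [0, 0, 0]
    - [0, 0, 0.01]
    - [0, 0, 0.02]
  spin: [0, 0, 0, 0, 0]

```text
t: 6.4
eef_pos: [0.4495, 0.0994, 0.1167]
eef_rot: [3.127, -0.297, -0.005]
contact_force: [-0.0, 0.4, -0.6]
grip_width: 0.0454
```

Request:
servo_tool:
  gripper: [0.5, 0.5, 0.4, 0.2, 0]
  delta_pos:
    - [0, 0, 0.03]
    - [0, 0, 0.03]
    - [0, 0, 0.03]
    - [-0.015, -0.03, 0.02]
    - [-0.02, -0.03, 0.01]
  spin: [0, 0, 0, 0, 0]

```text
t: 6.9
eef_pos: [0.4167, 0.0392, 0.2412]
eef_rot: [3.128, -0.294, 0.008]
contact_force: [0.3, -0.8, 0.5]
grip_width: 0.0662
```

Request:
servo_tool:
  gripper: [0, 0, 0, 0, 0]
  delta_pos:
    - [-0.02, -0.04, 0]
    - [-0.02, -0.04, 0]
    - [-0.02, -0.04, 0]
    - [-0.01, -0.02, 0]
    - [0, 0, 0]
  spin: [0, 0, 0, 0, 0]

```text
t: 7.4
eef_pos: [0.3449, -0.1023, 0.2385]
eef_rot: [3.125, -0.305, 0.003]
contact_force: [-0.4, -0.0, 0.5]
grip_width: 0.0949
```

```bash
python3 snap.py 4; python3 -c "
from rig import env;s=env.read_state();print(s['eef_pos'],s['contact_force'],s['grip_width'])"
```

```text
[ 0.34586425 -0.10042559  0.23814144] [0.84197553 0.01485577 0.44089231] 0.09507440561841014
```

View pics/both4.png

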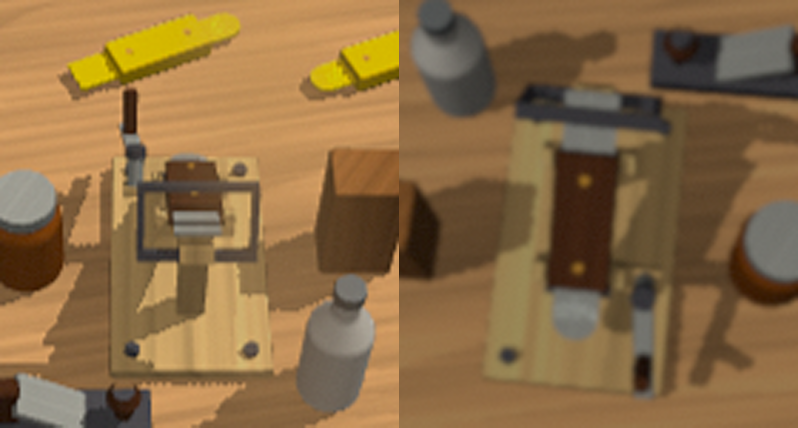

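```bash
python3 - <<'E'
from h import *
import cv2
cs=cams();p=np.load("par.npy")
im=cv2.imread("pics/top4.png")[180:275,240:315]
hsv=cv2.cvtColor(cv2.imread("pics/top4.png"),cv2.COLOR_BGR2HSV)
z=cv2.resize(im,None,fx=6,fy=6,interpolation=cv2.INTER_CUBIC)
for b in((54,24,24),(54,-24,24),(-56,24,24),(-56,-24,24),(99,0,14),(-101,0,14),(90,52,54),(90,-52,54),(-102,-52,79)):
    q=proj(b2w(b,p),cs["top"]); q=(q-[240,180]+.5)*6-.5
    cv2.drawMarker(z,tuple(int(v) for v in q.round()),(0,255,0),cv2.MARKER_CROSS,10,1)
cv2.imwrite("pics/chk4.png",z)
E
```

```text
(no output)
```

View pics/chk4.png

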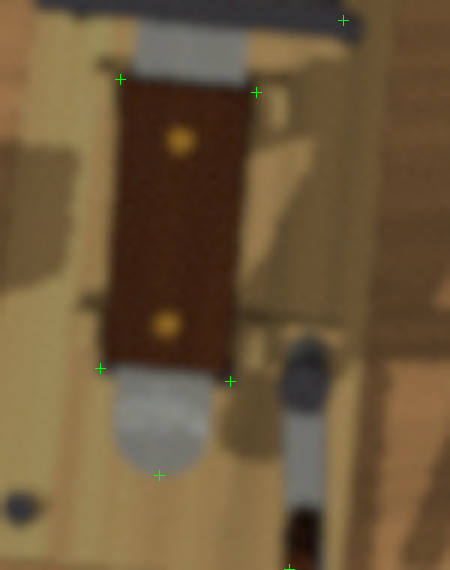

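Request:
servo_tool:
  gripper: [0, 0, 0, 0, 0]
  delta_pos:
    - [0.0227, 0.0233, 0]
    - [0.0227, 0.0233, 0]
    - [0.0227, 0.0233, 0]
    - [0.0227, 0.0233, 0]
    - [0.0227, 0.0233, 0]
  spin: [0, 0, 0, 0, 0]

```text
t: 8.0
eef_pos: [0.4603, 0.0191, 0.2375]
eef_rot: [-3.128, 0.292, -0.0]
contact_force: [-0.9, -1.1, -0.5]
grip_width: 0.0948
```

Request:
servo_tool:
  gripper: [0, 0, 0, 0, 0]
  delta_pos:
    - [0.0227, 0.0233, 0]
    - [0.0227, 0.0233, 0]
    - [0.0227, 0.0233, 0]
    - [0.0227, 0.0233, 0]
    - [0.0227, 0.0233, 0]
  spin: [0, 0, 0, 0, 0]

```text
t: 8.5
eef_pos: [0.5734, 0.1361, 0.2371]
eef_rot: [-3.128, 0.292, 0.001]
contact_force: [0.0, 0.4, 0.4]
grip_width: 0.0947
```

Request:
servo_tool:
  gripper: [0, 0, 0, 0, 0]
  delta_pos:
    - [0, 0, 0]
    - [0, 0, -0.015]
    - [0, 0, -0.02]
    - [0, 0, -0.02]
    - [0, 0, -0.015]
  spin: [0, 0, 0, 0, 0]

```text
t: 9.0
eef_pos: [0.5709, 0.1325, 0.1648]
eef_rot: [3.127, -0.297, -0.004]
contact_force: [-0.6, 0.3, -0.0]
grip_width: 0.0949
```

```bash
python3 snap.py 5; python3 -c "
from rig import env;s=env.read_state();print(s['eef_pos'],s['eef_rot'],s['contact_force'],s['grip_width'])"
```

```text
[0.57010134 0.13230799 0.16367031] [ 3.12606739 -0.29686026 -0.00936937] [ 0.12441834 -0.43411324 -0.58491744] 0.09539481482319127
```

View pics/both5.png

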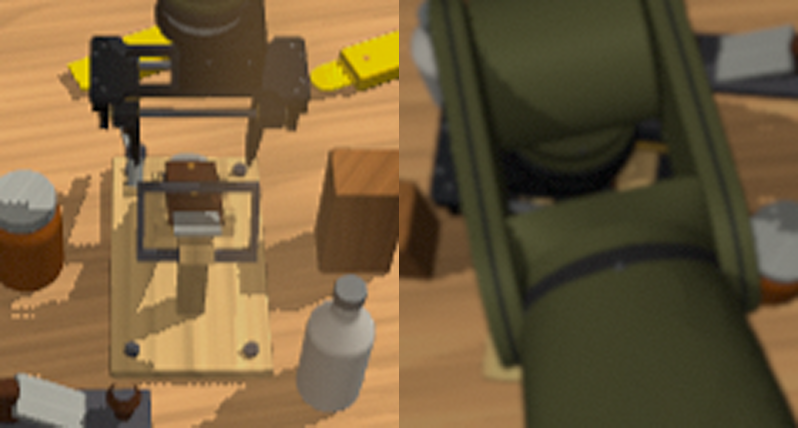

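Request:
servo_tool:
  gripper: [0, 0, 0, 0, 0]
  delta_pos:
    - [0.0013, 0.0003, -0.015]
    - [0.0012, 0.0003, -0.015]
    - [0, 0, -0.015]
    - [0, 0, -0.013]
    - [0, 0, -0.01]
  spin: [0, 0, 0, 0, 0]

```text
t: 9.6
eef_pos: [0.5746, 0.1331, 0.0975]
eef_rot: [3.127, -0.297, -0.003]
contact_force: [-0.6, 0.2, 0.1]
grip_width: 0.095
```

Request:
servo_tool:
  gripper: [0, 0.2, 0.3, 0.4, 0.45]
  delta_pos:
    - [0, 0, 0]
    - [0, 0, 0]
    - [0, 0, 0]
    - [0, 0, 0]
    - [0, 0, 0]
  spin: [0, 0, 0, 0, 0]

```text
t: 10.1
eef_pos: [0.5756, 0.1334, 0.1001]
eef_rot: [-3.127, 0.297, -0.002]
contact_force: [0.9, -0.0, 0.3]
grip_width: 0.0683
```

Request:
servo_tool:
  gripper: [0.5, 0.6, 1, 1, 1]
  delta_pos:
    - [0, 0, 0]
    - [0, 0, 0]
    - [0, 0, 0]
    - [0, 0, 0]
    - [0, 0, 0]
  spin: [0, 0, 0, 0, 0]

```text
t: 10.6
eef_pos: [0.5752, 0.1334, 0.0995]
eef_rot: [-3.127, 0.297, 0.0]
contact_force: [-0.4, 0.1, 0.8]
grip_width: 0.0479
```

Request:
servo_tool:
  gripper: [1, 1, 1, 1, 1]
  delta_pos:
    - [-0.0023, 0.0004, 0.0037]
    - [-0.0023, 0.0004, 0.0037]
    - [-0.0023, 0.0005, 0.0038]
    - [-0.0023, 0.0005, 0.0038]
    - [-0.0023, 0.0004, 0.0037]
  spin: [0, 0, 0, 0, 0]

```text
t: 11.1
eef_pos: [0.5632, 0.1356, 0.1182]
eef_rot: [3.127, -0.297, -0.001]
contact_force: [-1.3, -0.1, -1.8]
grip_width: 0.0482
```

```bash
python3 snap.py 6; python3 -c "
from rig import env;s=env.read_state();print(s['eef_pos'],s['eef_rot'],s['contact_force'],s['grip_width'])"
```

```text
[0.56374159 0.13563444 0.11884489] [-3.12729936e+00  2.96613503e-01 -1.62662673e-03] [-0.44871972  0.07432292 -2.06512259] 0.047944754942293374
```

View pics/both6.png

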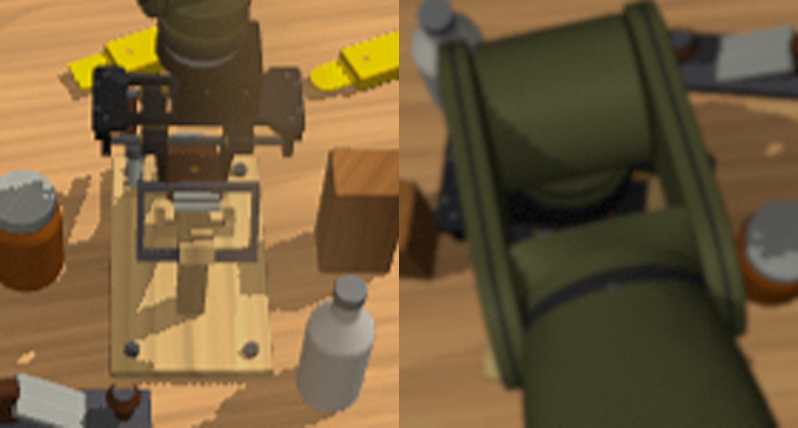

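Request:
servo_tool:
  gripper: [1, 1, 1, 1, 1]
  delta_pos:
    - [-0.005, 0.001, -0.0032]
    - [-0.005, 0.001, -0.0032]
    - [-0.005, 0.001, -0.0032]
    - [-0.005, 0.001, -0.0032]
    - [-0.0046, 0.0008, -0.0028]
  spin: [0, 0, 0, 0, 0]

```text
t: 11.7
eef_pos: [0.5383, 0.1404, 0.1018]
eef_rot: [3.127, -0.297, -0.001]
contact_force: [0.4, 0.3, -2.4]
grip_width: 0.0478
```

Request:
servo_tool:
  gripper: [1, 1, 1, 1, 1]
  delta_pos:
    - [-0.0052, 0.001, 0.0085]
    - [-0.0052, 0.001, 0.0085]
    - [-0.0052, 0.001, 0.0085]
    - [-0.0052, 0.001, 0.0085]
    - [-0.0052, 0.001, 0.0085]
  spin: [0, 0, 0, 0, 0]

```text
t: 12.2
eef_pos: [0.513, 0.1454, 0.1464]
eef_rot: [-3.127, 0.297, -0.002]
contact_force: [0.3, -0.1, -2.7]
grip_width: 0.0476
```

Request:
servo_tool:
  gripper: [1, 1, 1, 1, 1]
  delta_pos:
    - [-0.008, 0, 0.02]
    - [-0.01, 0, 0.025]
    - [-0.01, 0, 0.025]
    - [-0.01, 0, 0.025]
    - [0, 0, 0.02]
  spin: [0, 0, 0, 0, 0]

```text
t: 12.7
eef_pos: [0.4743, 0.1455, 0.2625]
eef_rot: [-3.127, 0.296, -0.003]
contact_force: [0.1, 0.5, -3.1]
grip_width: 0.0479
```

```bash
python3 snap.py 7; python3 -c "
from rig import env;s=env.read_state();print(s['t'],s['joints'],s['eef_pos'],s['eef_rot'],s['contact_force'],s['grip_width'])"
```

```text
12.8 [ 1.88960323e-01 -2.51421192e-01  1.92416741e+00  3.45766316e-05
  1.46062771e+00  1.94892337e+00] [0.47656511 0.14572082 0.26464324] [-3.12520411  0.29648269 -0.01237013] [-0.4601584   0.05747705 -1.7707261 ] 0.048011977076300456
```

View pics/both7.png

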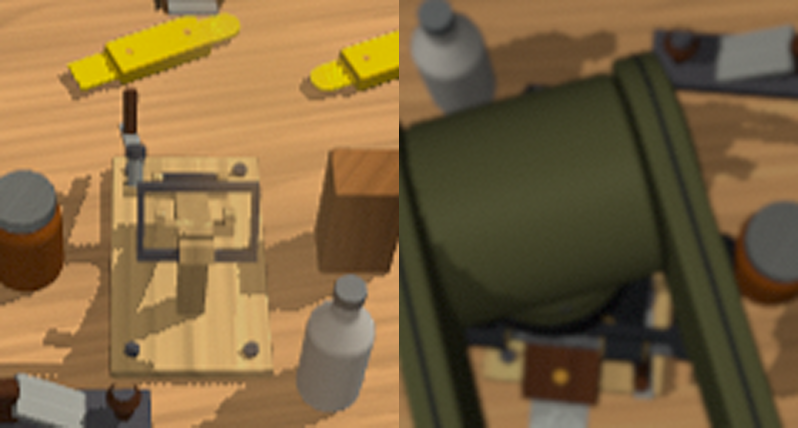

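Request:
servo_tool:
  gripper: [1, 1, 1, 1, 1]
  delta_pos:
    - [0, 0, 0.004]
    - [0, 0, 0.004]
    - [0, 0, 0.004]
    - [0, 0, 0]
    - [0, 0, 0]
  spin: [5, 8, 8, 8, 8]

```text
t: 13.3
eef_pos: [0.4746, 0.1452, 0.2707]
eef_rot: [-3.058, -0.719, 0.003]
contact_force: [-0.1, 0.2, -2.6]
grip_width: 0.0478
```

Request:
servo_tool:
  gripper: [1, 1, 1, 1, 1]
  delta_pos:
    - [0, 0, 0]
    - [0, 0, 0]
    - [0, 0, 0]
    - [0, 0, 0]
    - [0, 0, 0]
  spin: [8, 8, 8, 8, 8]

```text
t: 13.8
eef_pos: [0.4745, 0.1452, 0.2704]
eef_rot: [-2.627, -1.722, 0.003]
contact_force: [-0.1, 0.3, -3.1]
grip_width: 0.0476
```

Request:
servo_tool:
  gripper: [1, 1, 1, 1, 1]
  delta_pos:
    - [0, 0, 0]
    - [0, 0, 0]
    - [0, 0, 0]
    - [0, 0, 0]
    - [0, 0, 0]
  spin: [8, 8, 8, 8, 8]

```text
t: 14.3
eef_pos: [0.4745, 0.1452, 0.2704]
eef_rot: [-1.879, -2.516, 0.003]
contact_force: [-0.8, -0.3, -2.6]
grip_width: 0.048
```

Request:
servo_tool:
  gripper: [1, 1, 1, 1, 1]
  delta_pos:
    - [0, 0, 0]
    - [0, 0, 0]
    - [0, 0, 0]
    - [0, 0, 0]
    - [0, 0, 0]
  spin: [8, 8, 8, 8, 8]

```text
t: 14.8
eef_pos: [0.4745, 0.1451, 0.2704]
eef_rot: [-0.906, -3.006, 0.002]
contact_force: [0.7, 0.1, -2.6]
grip_width: 0.0477
```

Request:
servo_tool:
  gripper: [1, 1, 1, 1, 1]
  delta_pos:
    - [0.01, -0.0012, 0]
    - [0.017, -0.002, 0]
    - [0.02, -0.0025, 0]
    - [0.02, -0.0025, 0]
    - [0.017, -0.002, 0]
  spin: [8, 8, 4, 3, 0]

```text
t: 15.3
eef_pos: [0.5594, 0.1348, 0.2702]
eef_rot: [-0.296, -3.125, 0.001]
contact_force: [0.6, -0.4, -2.4]
grip_width: 0.0477
```

Request:
servo_tool:
  gripper: [1, 1, 1, 1, 1]
  delta_pos:
    - [0, 0, -0.003]
    - [0, 0, -0.003]
    - [0, 0, -0.003]
    - [0, 0, -0.003]
    - [0, 0, 0]
  spin: [0, 0, 0, 0, 0]

```text
t: 15.8
eef_pos: [0.5582, 0.1352, 0.2592]
eef_rot: [-0.296, -3.127, 0.0]
contact_force: [-0.4, -0.1, -2.0]
grip_width: 0.048
```

```bash
python3 snap.py 8; python3 -c "
from rig import env;s=env.read_state();print(s['t'],s['joints'],s['eef_pos'],s['eef_rot'],s['contact_force'],s['grip_width'])"
```

```text
15.9 [ 1.43986294e-01 -6.61701227e-02  1.76847347e+00  2.03296453e-05
  1.43917623e+00 -1.23766535e+00] [0.55875102 0.13517953 0.2600153 ] [2.96659323e-01 3.12744899e+00 7.27318936e-05] [-0.94785843  0.42869676 -3.21723511] 0.04780042496340276
```

View pics/both8.png

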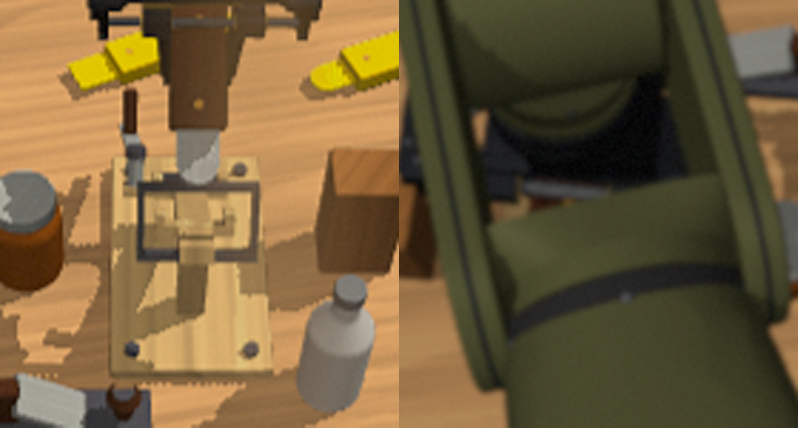

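Request:
servo_tool:
  gripper: [1, 1, 1, 1, 1]
  delta_pos:
    - [0.003, -0.0005, -0.006]
    - [0, 0, -0.006]
    - [0, 0, -0.006]
    - [0, 0, -0.006]
    - [0, 0, -0.004]
  spin: [0, 0, 0, 0, 0]

```text
t: 16.4
eef_pos: [0.5617, 0.1345, 0.2308]
eef_rot: [-0.297, -3.126, 0.0]
contact_force: [-0.9, 0.3, -1.4]
grip_width: 0.0483
```

Request:
servo_tool:
  gripper: [1, 1, 1, 1, 1]
  delta_pos:
    - [0, 0, -0.004]
    - [0, 0, -0.004]
    - [0, 0, -0.004]
    - [0, 0, -0.004]
    - [0, 0, -0.004]
  spin: [0, 0, 0, 0, 0]

```text
t: 16.9
eef_pos: [0.5622, 0.1348, 0.2123]
eef_rot: [0.297, 3.127, 0.001]
contact_force: [-1.8, 1.6, 4.2]
grip_width: 0.0479
```

```bash
python3 snap.py 9; python3 -c "
from rig import env;s=env.read_state();print(s['t'],s['joints'],s['eef_pos'],s['eef_rot'],s['contact_force'],s['grip_width'])"
```

```text
17.0 [ 1.42310315e-01 -3.21347225e-02  1.81766273e+00  4.31372510e-04
  1.35667046e+00 -1.23946462e+00] [0.56183722 0.13477119 0.21113171] [-2.96550883e-01 -3.12687396e+00 -4.20247959e-04] [0.17360986 0.63225204 2.18038289] 0.04788876531285589
```

View pics/both9.png

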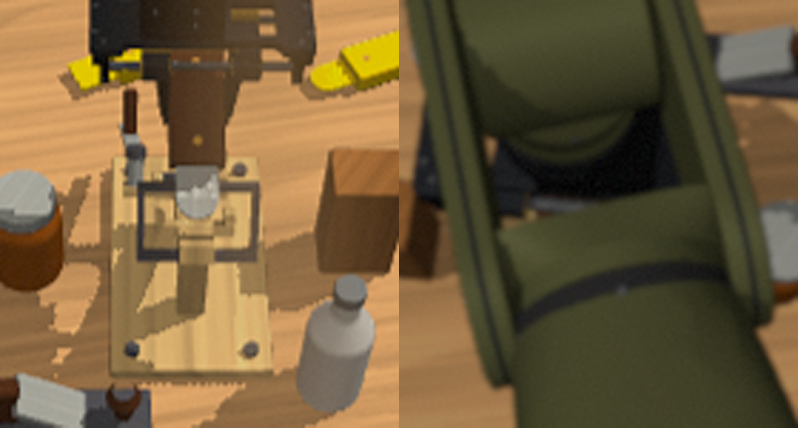

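Request:
servo_tool:
  gripper: [1, 1, 1, 1, 1]
  delta_pos:
    - [0, 0, -0.005]
    - [0, 0, -0.005]
    - [0, 0, -0.005]
    - [0, 0, -0.005]
    - [0, 0, -0.005]
  spin: [0, 0, 0, 0, 0]

```text
t: 17.5
eef_pos: [0.5614, 0.1346, 0.1859]
eef_rot: [-0.297, -3.126, 0.0]
contact_force: [-4.8, 0.2, 3.7]
grip_width: 0.0479
```

Request:
servo_tool:
  gripper: [1, 1, 1, 1, 1]
  delta_pos:
    - [0, 0, -0.005]
    - [0, 0, -0.005]
    - [0, 0, -0.005]
    - [0, 0, -0.005]
    - [0, 0, -0.005]
  spin: [0, 0, 0, 0, 0]

```text
t: 18.0
eef_pos: [0.5623, 0.1344, 0.1614]
eef_rot: [0.297, 3.127, -0.0]
contact_force: [-1.8, 0.3, 3.6]
grip_width: 0.048
```

Request:
servo_tool:
  gripper: [1, 1, 1, 1, 1]
  delta_pos:
    - [0, 0, -0.005]
    - [0, 0, -0.005]
    - [0, 0, -0.004]
    - [0, 0, -0.003]
    - [0, 0, -0.003]
  spin: [0, 0, 0, 0, 0]

```text
t: 18.5
eef_pos: [0.5625, 0.1346, 0.1421]
eef_rot: [0.297, 3.127, 0.0]
contact_force: [-0.2, -0.4, 5.1]
grip_width: 0.0478
```

```bash
python3 snap.py 10; python3 -c "
from rig import env;s=env.read_state();print(s['t'],s['joints'],s['eef_pos'],s['eef_rot'],s['contact_force'],s['grip_width'])"
```

```text
18.6 [ 1.42155646e-01  2.31886081e-02  1.88313642e+00  1.90859990e-04
  1.23619313e+00 -1.23936450e+00] [0.56176635 0.13459996 0.1414024 ] [-2.96879825e-01 -3.12658745e+00  6.57919848e-05] [-0.09080042 -0.00725894  2.70283985] 0.0478935394561023
```

View pics/both10.png

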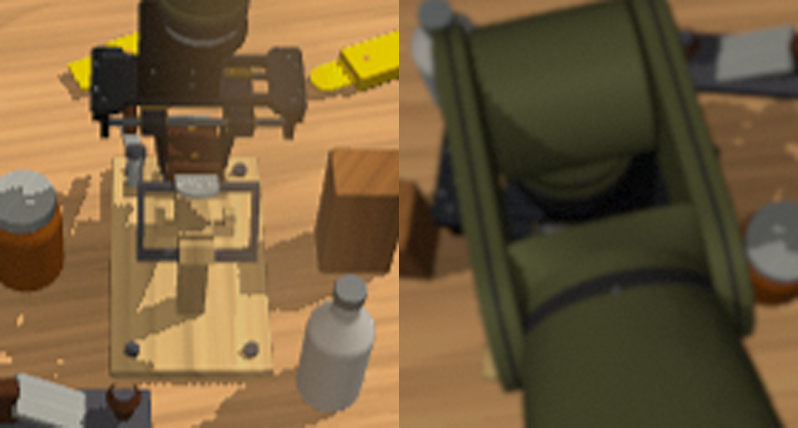

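```bash
python3 - <<'E'
import cv2
a=cv2.imread("pics/scene10.png")[195:245,265:325]
cv2.imwrite("pics/z10.png",cv2.resize(a,None,fx=10,fy=10,interpolation=cv2.INTER_CUBIC))
E
```

```text
(no output)
```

View pics/z10.png

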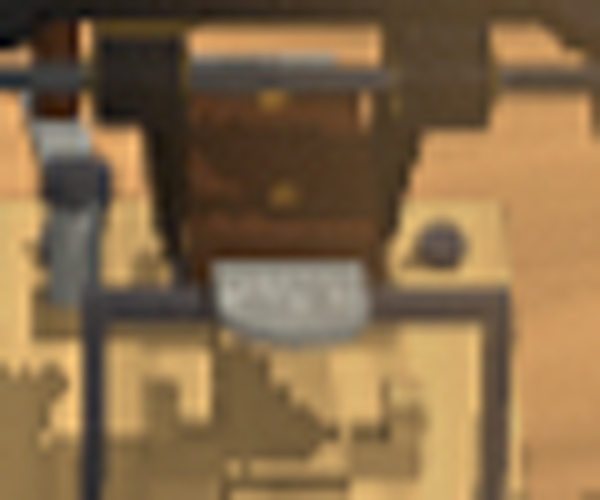

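```bash
python3 - <<'E'
from h import *
p=np.load("par.npy");c=cams()["scene"]
h=np.array([np.cos(p[2]),np.sin(p[2]),0]);n=np.array([-h[1],h[0],0])
g=np.array([.562,.1346,.1605])
zz=lambda u,v:((u+.5)/10-.5+265,(v+.5)/10-.5+195)
for nm,uv in(("tip top",(293,336)),("tip bot",(293,345)),("junction",(290,262)),("brass1",(285,195)),("brass2",(273,98))):
    o,d=ray(zz(*uv),c); X=o+d*(n@(g-o))/(n@d); dd=X-g
    print(nm,X.round(4),"along",(h@dd*1e3).round(1),"up",(dd[2]*1e3).round(1))
E
```

```text
tip top [0.6355 0.1207 0.1967] along 74.8 up 36.2
tip bot [0.6373 0.1203 0.1954] along 76.6 up 34.9
junction [0.6132 0.1249 0.1963] along 52.1 up 35.8
brass1 [0.5861 0.13   0.1878] along 24.5 up 27.3
brass2 [0.53   0.1407 0.1565] along -32.6 up -4.0
```

```bash
python3 - <<'E'
from h import *
p=np.load("par.npy");c=cams()["scene"]
h=np.array([np.cos(p[2]),np.sin(p[2]),0])
g=np.array([.562,.1346,.1605])
zz=lambda u,v:((u+.5)/10-.5+265,(v+.5)/10-.5+195)
# calibrate rows w/ guard crossbar mid: top edge at row
for b in((84,0,54),(96,0,54),(96,0,48)): print(b,proj(b2w(b,p),c), "zoom row",(proj(b2w(b,p),c)[1]-195+.5)*10-.5)
pts=[((293,336),(100,2)),((293,345),(100,-2)),((290,262),(55,2)),((285,195),(35,12)),((273,98),(-35,12))]
def f(q,pr=0):
    t,s,dv=q; r=[]
    for uv,(a,z) in pts:
        X=g+h*((a-s)*np.cos(t)-(z-2.3)*np.sin(t))/1e3+np.array([0,0,((a-s)*np.sin(t)+(z-2.3)*np.cos(t))/1e3])
        r.append(proj(X,c)[1]-zz(*uv)[1]-dv)
    return r+[(s+3.8)/8,dv]
r=least_squares(f,[.5,0,0]);print(np.degrees(r.x[0]),r.x,np.round(r.fun,2))
E
```

```text
(84, 0, 54) [293.88470722 223.80962966] zoom row 292.59629663170625
(96, 0, 54) [294.13883395 225.57574393] zoom row 310.2574393113279
(96, 0, 48) [294.08383522 227.9025813 ] zoom row 333.52581296807426
30.78690068054114 [ 0.53733278 -0.16070042  0.41456088] [-0.32  0.34  0.08  0.07  0.26  0.45  0.41]
```

```bash
cat > plan.py <<'E'
from h import *
p=np.load("par.npy");R=Rbed(p[2])
def g2b(e): return (R.T@(np.array(e)+[0,0,.019]-[p[0],p[1],.105]))*1e3
def go(a,b): return (R@(np.array(b,float)-a)/1e3).round(4)
E
python3 - <<'E'
from plan import *
a=g2b([.5620,.1346,.1415]);print(a, "pick",g2b([.5754,.1334,.0997]),"yaw cmd")
W=[a,(a[0]-5,0.3,66),(-36,.3,66),(-36,.3,38),(1,.3,37),(1,.3,15)]
for u,v in zip(W,W[1:]): print(np.round(v,1),go(u,v))
E
```

```text
[14.10588408 -0.59268389 56.63006675] pick [ 3.30987956  0.72313179 14.08650183] yaw cmd
[ 9.1  0.3 66. ] [-0.0089  0.0026  0.0053]
[-36.    0.3  66. ] [-0.0376  0.0071 -0.0239]
[-36.    0.3  38. ] [ 0.0146 -0.0028 -0.0237]
[ 1.   0.3 37. ] [ 0.0313 -0.0059  0.0188]
[ 1.   0.3 15. ] [ 0.0115 -0.0022 -0.0187]
```

Request:
servo_tool:
  gripper: [1, 1, 1, 1, 1]
  delta_pos:
    - [-0.0045, 0.0013, 0.0027]
    - [-0.0044, 0.0013, 0.0026]
    - [-0.0063, 0.0012, -0.004]
    - [-0.0063, 0.0012, -0.004]
    - [-0.0063, 0.0012, -0.004]
  spin: [0, 0, 0, 0, 0]

```text
t: 19.1
eef_pos: [0.5329, 0.1408, 0.1341]
eef_rot: [-0.297, -3.126, 0.001]
contact_force: [-0.0, 0.2, -2.6]
grip_width: 0.048
```

Request:
servo_tool:
  gripper: [1, 1, 1, 1, 1]
  delta_pos:
    - [-0.0063, 0.0012, -0.004]
    - [-0.0062, 0.0012, -0.004]
    - [-0.0062, 0.0011, -0.0039]
    - [0, 0, 0]
    - [0, 0, 0]
  spin: [0, 0, 0, 0, 0]

```text
t: 19.6
eef_pos: [0.5156, 0.1443, 0.1234]
eef_rot: [0.297, 3.127, 0.0]
contact_force: [0.3, -0.2, -3.0]
grip_width: 0.0484
```

```bash
python3 snap.py 11; python3 -c "
from rig import env;s=env.read_state();print(s['t'],s['eef_pos'],s['eef_rot'],s['contact_force'],s['grip_width'])
from plan import *
print(g2b(s['eef_pos']))"
```

```text
19.7 [0.51604419 0.14432014 0.12376799] [2.96922131e-01 3.12663725e+00 3.54881173e-04] [-0.13122493  0.16019289 -2.52138154] 0.0477957911190071
[-35.11668364   0.40137588  66.47854124]
```

View pics/both11.png

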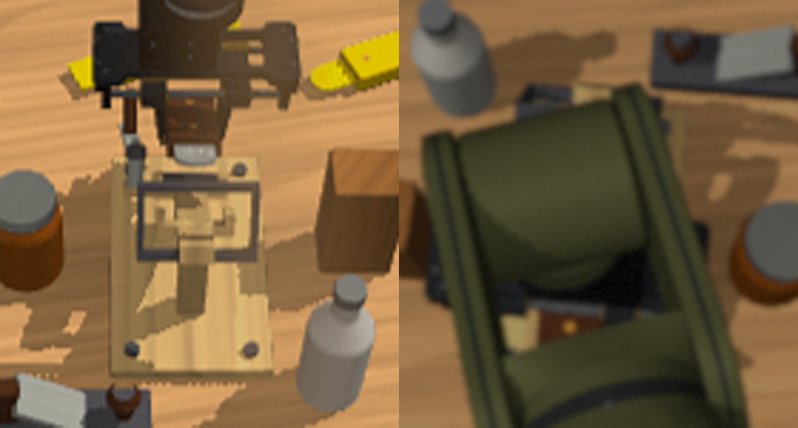

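Request:
servo_tool:
  gripper: [1, 1, 1, 1, 1]
  delta_pos:
    - [0.0037, -0.0007, -0.0059]
    - [0.0037, -0.0007, -0.006]
    - [0.0036, -0.0007, -0.0059]
    - [0.0036, -0.0007, -0.0059]
    - [0, 0, 0]
  spin: [0, 0, 0, 0, 0]

```text
t: 20.2
eef_pos: [0.5298, 0.1412, 0.0981]
eef_rot: [-0.297, -3.125, 0.001]
contact_force: [-0.2, 0.5, -2.8]
grip_width: 0.0479
```

```bash
python3 snap.py 12; python3 -c "
from rig import env;s=env.read_state();print(s['t'],s['eef_pos'],s['eef_rot'],s['contact_force'],s['grip_width'])
from plan import *
print(g2b(s['eef_pos']))"
```

```text
20.3 [0.53004964 0.14139478 0.09918809] [-2.97097971e-01 -3.12657207e+00  3.38625546e-04] [ 1.11551236e-01  2.19364192e-03 -2.94734308e+00] 0.047767273782658354
[-36.0105366    0.13471651  38.05299165]
```

View pics/both12.png

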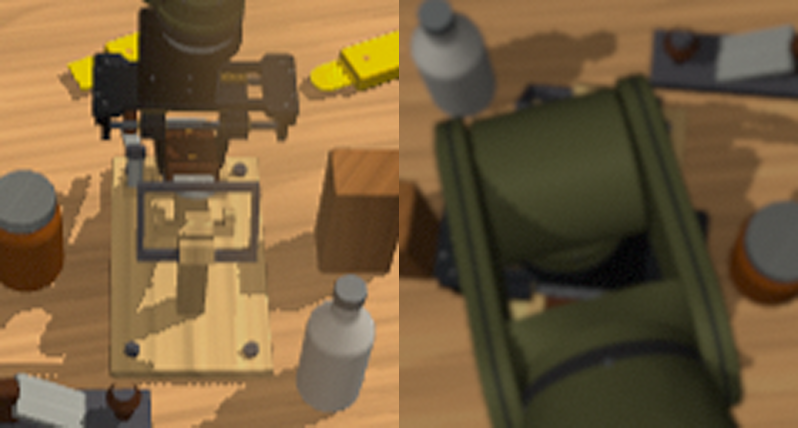

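Request:
servo_tool:
  gripper: [1, 1, 1, 1, 1]
  delta_pos:
    - [0.0039, -0.0007, 0.0023]
    - [0.0039, -0.0007, 0.0023]
    - [0.0039, -0.0008, 0.0024]
    - [0.0039, -0.0007, 0.0024]
    - [0, 0, 0]
  spin: [0, 0, 0, 0, 0]

```text
t: 20.8
eef_pos: [0.5468, 0.1385, 0.11]
eef_rot: [0.297, 3.126, 0.001]
contact_force: [0.2, 0.6, -2.1]
grip_width: 0.0481
```

```bash
python3 snap.py 13; python3 -c "
from rig import env;s=env.read_state();print(s['t'],s['eef_pos'],s['eef_rot'],s['contact_force'],s['grip_width'])
from plan import *
print(g2b(s['eef_pos']))
import cv2
a=cv2.imread('pics/scene13.png')[195:255,265:325]
cv2.imwrite('pics/z13.png',cv2.resize(a,None,fx=8,fy=8,interpolation=cv2.INTER_CUBIC))"
```

```text
20.9 [0.54590744 0.13854839 0.10918637] [2.97183198e-01 3.12745608e+00 9.14685651e-05] [ 0.9476602   0.13555425 -2.34348203] 0.048068187930675944
[-17.04978715   0.29052831  37.99476083]
```

View pics/z13.png

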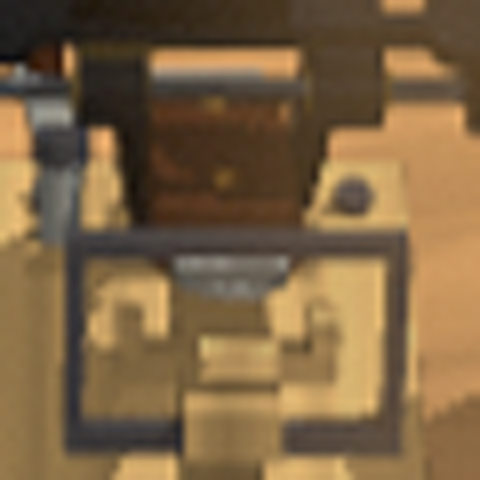

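Request:
servo_tool:
  gripper: [1, 1, 1, 1, 1]
  delta_pos:
    - [0.0039, -0.0007, 0.0023]
    - [0.0039, -0.0007, 0.0023]
    - [0.0039, -0.0008, 0.0024]
    - [0.0039, -0.0007, 0.0024]
    - [0, 0, 0]
  spin: [0, 0, 0, 0, 0]

```text
t: 21.4
eef_pos: [0.5623, 0.1356, 0.1192]
eef_rot: [0.297, 3.126, 0.0]
contact_force: [-0.2, 0.6, -3.2]
grip_width: 0.0478
```

Request:
servo_tool:
  gripper: [1, 1, 1, 1, 1]
  delta_pos:
    - [0.0021, -0.0004, -0.0034]
    - [0.0021, -0.0004, -0.0034]
    - [0.0021, -0.0004, -0.0034]
    - [0.0016, -0.0003, -0.0025]
    - [0, 0, 0]
  spin: [0, 0, 0, 0, 0]

```text
t: 21.9
eef_pos: [0.569, 0.134, 0.1049]
eef_rot: [-0.297, -3.126, 0.001]
contact_force: [0.9, 0.2, -2.7]
grip_width: 0.0479
```

```bash
python3 snap.py 14; python3 -c "
from rig import env;s=env.read_state();print(s['t'],s['eef_pos'],s['eef_rot'],s['contact_force'],s['wrist_torque'],s['grip_width'])
from plan import *
print(g2b(s['eef_pos']))
import cv2
a=cv2.imread('pics/scene14.png')[195:255,265:325]
cv2.imwrite('pics/z14.png',cv2.resize(a,None,fx=8,fy=8,interpolation=cv2.INTER_CUBIC))"
```

```text
22.0 [0.56919899 0.13413878 0.10553762] [-2.97048725e-01 -3.12712136e+00  1.38007438e-04] [ 0.86311185  0.12599905 -2.89014297] [ 0.04295998 -0.18156851 -0.01508003] 0.04729235348108989
[ 1.11989757  0.2944834  22.33855266]
```

View pics/z14.png

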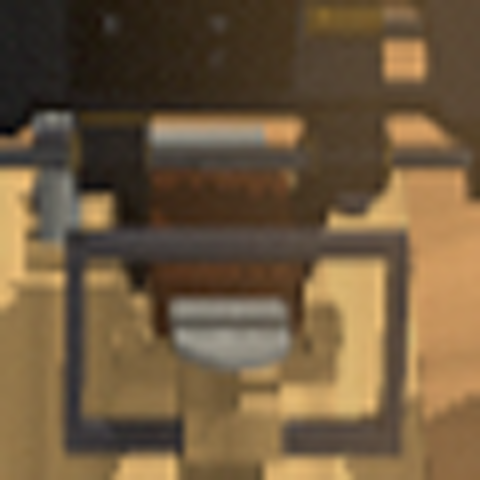

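Request:
servo_tool:
  gripper: [1, 1, 1, 1, 1]
  delta_pos:
    - [0.0009, -0.0002, -0.0015]
    - [0.0009, -0.0002, -0.0015]
    - [0.0009, -0.0002, -0.0015]
    - [0.0008, -0.0001, -0.0012]
    - [0, 0, 0]
  spin: [0, 0, 0, 0, 0]

```text
t: 22.5
eef_pos: [0.5727, 0.1334, 0.0998]
eef_rot: [-0.297, -3.127, 0.0]
contact_force: [-0.3, 0.1, -2.5]
grip_width: 0.0483
```

```bash
python3 -c "
from rig import env;s=env.read_state();print(s['t'],s['eef_pos'],s['contact_force'],s['wrist_torque'],s['grip_width'])
from plan import *
print(g2b(s['eef_pos']))"
```

```text
22.5 [0.57272002 0.13344415 0.09977583] [-0.34305229  0.09123989 -2.50451737] [ 0.03859665 -0.11533976  0.0252256 ] 0.04830856233326336
[ 1.11008313  0.26755139 15.5505084 ]
```

Request:
servo_tool:
  gripper: [1, 1, 1, 1, 1]
  delta_pos:
    - [0.0004, -0.0001, -0.0006]
    - [0.0004, -0.0001, -0.0006]
    - [0.0004, 0, -0.0006]
    - [0, 0, 0]
    - [0, 0, 0]
  spin: [0, 0, 0, 0, 0]

```text
t: 23.0
eef_pos: [0.574, 0.1333, 0.0983]
eef_rot: [-0.297, -3.128, 0.0]
contact_force: [0.3, 0.2, -2.5]
grip_width: 0.048
```

```bash
python3 -c "
from rig import env;s=env.read_state();print(s['t'],s['eef_pos'],s['contact_force'],s['wrist_torque'],s['grip_width'])
from plan import *
print(g2b(s['eef_pos']))"
```

```text
23.0 [0.57398043 0.13328423 0.09825253] [ 0.29438317  0.18209958 -2.47063281] [ 0.10072584 -0.13030812  0.03815517] 0.04799454732765487
[ 1.37830085  0.34509196 13.58666603]
```

Request:
servo_tool:
  gripper: [1, 1, 1, 1, 1]
  delta_pos:
    - [-0.0008, 0.0001, -0.001]
    - [-0.001, 0.0002, -0.0007]
    - [-0.001, 0.0002, -0.0006]
    - [-0.001, 0.0002, -0.0006]
    - [0, 0, 0]
  spin: [0, 0, 0, 0, 0]

```text
t: 23.5
eef_pos: [0.5699, 0.134, 0.0951]
eef_rot: [-0.297, -3.127, 0.0]
contact_force: [-0.7, 0.0, -2.6]
grip_width: 0.048
```

Request:
servo_tool:
  gripper: [1, 1, 1, 1, 1]
  delta_pos:
    - [-0.0008, 0.0001, -0.0005]
    - [-0.0008, 0.0002, -0.0005]
    - [-0.0004, 0, -0.0003]
    - [0, 0, 0]
    - [0, 0, 0]
  spin: [0, 0, 0, 0, 0]

```text
t: 24.0
eef_pos: [0.5682, 0.1343, 0.0941]
eef_rot: [0.297, 3.128, 0.0]
contact_force: [-0.4, 0.5, -2.9]
grip_width: 0.048
```

```bash
python3 -c "
from rig import env;s=env.read_state();print(s['t'],s['eef_pos'],s['contact_force'],s['wrist_torque'],s['grip_width'])
from plan import *
print(g2b(s['eef_pos']))"
```

```text
24.0 [0.56818602 0.13429594 0.0940574 ] [-0.40630228  0.53007546 -2.87661403] [ 0.11340211 -0.12491627 -0.03560378] 0.04800077160450317
[-5.83254066  0.26029604 13.14569084]
```

Request:
servo_tool:
  gripper: [1, 1, 1, 1, 1]
  delta_pos:
    - [0.0005, -0.0001, -0.0008]
    - [0.0005, -0.0001, -0.0008]
    - [0.0005, -0.0001, -0.0008]
    - [0, 0, 0]
    - [0, 0, 0]
  spin: [0, 0, 0, 0, 0]

```text
t: 24.5
eef_pos: [0.5691, 0.1341, 0.0924]
eef_rot: [-0.297, -3.126, 0.0]
contact_force: [-6.5, -0.1, 4.0]
grip_width: 0.0477
```

```bash
python3 snap.py 15; python3 -c "
from rig import env;s=env.read_state();print(s['t'],s['eef_pos'],s['contact_force'],s['wrist_torque'],s['grip_width'])
from plan import *
print(g2b(s['eef_pos']))
import cv2
a=cv2.imread('pics/scene15.png')[195:255,265:325]
cv2.imwrite('pics/z15.png',cv2.resize(a,None,fx=8,fy=8,interpolation=cv2.INTER_CUBIC))"
```

```text
24.6 [0.56911933 0.1341396  0.09243236] [-4.96781978 -0.03560581  3.23888616] [0.04469996 0.45967259 0.00845714] 0.04768940133163239
[-5.89134509  0.28045612 11.26621539]
```

View pics/z15.png

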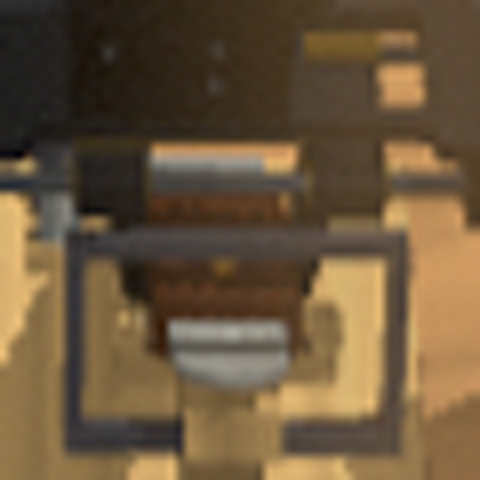

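Request:
servo_tool:
  gripper: [1, 1, 1, 1, 1]
  delta_pos:
    - [-0.0008, 0.0001, -0.0005]
    - [-0.0008, 0.0002, -0.0005]
    - [-0.0008, 0.0001, -0.0005]
    - [0, 0, 0]
    - [0, 0, 0]
  spin: [0, 0, 0, 0, 0]

```text
t: 25.1
eef_pos: [0.5689, 0.1343, 0.0922]
eef_rot: [0.297, 3.124, 0.001]
contact_force: [0.2, -1.5, 5.6]
grip_width: 0.048
```

```bash
cat > st.py <<'E'
from rig import env;s=env.read_state();print(s['t'],s['eef_pos'],s['contact_force'],s['wrist_torque'],s['grip_width'])
from plan import *
print(g2b(s['eef_pos']),"force bed",(R.T@(s['contact_force']-[0,0,-2.6])).round(1))
E
python3 st.py
```

```text
25.1 [0.56886182 0.13431372 0.09217504] [ 0.17474753 -1.50973446  5.64053982] [-0.09880273  0.21950661  0.00945952] 0.04796368726073089
[-6.26975338  0.40358613 11.19924775] force bed [ 4.8 -1.5  6.7]
```

Request:
servo_tool:
  gripper: [0.45, 0.4, 0.3, 0.1, 0]
  delta_pos:
    - [0, 0, 0]
    - [0, 0, 0]
    - [0, 0, 0]
    - [0, 0, 0]
    - [0, 0, 0]
  spin: [0, 0, 0, 0, 0]

```text
t: 25.6
eef_pos: [0.5672, 0.1344, 0.0899]
eef_rot: [-0.297, -3.127, 0.0]
contact_force: [0.1, -0.2, 0.7]
grip_width: 0.0756
```

Request:
servo_tool:
  gripper: [0, 0, 0, 0, 0]
  delta_pos:
    - [0, 0, 0]
    - [0, 0, 0.01]
    - [-0.002, 0, 0.02]
    - [-0.002, 0, 0.03]
    - [-0.002, 0, 0.03]
  spin: [0, 0, 0, 0, 0]

```text
t: 26.1
eef_pos: [0.5609, 0.1344, 0.1815]
eef_rot: [-0.297, -3.127, 0.0]
contact_force: [0.9, -0.4, 0.4]
grip_width: 0.0948
```

Request:
servo_tool:
  gripper: [0, 0, 0, 0, 0]
  delta_pos:
    - [0, 0, 0.03]
    - [-0.03, -0.03, 0.02]
    - [-0.04, -0.03, 0]
    - [-0.04, -0.03, 0]
    - [-0.04, -0.03, 0]
  spin: [0, 0, 0, 0, 0]

```text
t: 26.6
eef_pos: [0.41, 0.0137, 0.2311]
eef_rot: [0.295, 3.126, -0.001]
contact_force: [-0.2, -1.7, 0.8]
grip_width: 0.0954
```

Request:
servo_tool:
  gripper: [0.2, 0.4, 0.5, 0.5, 0.5]
  delta_pos:
    - [-0.03, -0.04, 0]
    - [-0.03, -0.04, 0]
    - [-0.02, -0.03, 0]
    - [0, 0, 0]
    - [0, 0, 0]
  spin: [0, 0, 0, 0, 0]

```text
t: 27.1
eef_pos: [0.3313, -0.096, 0.231]
eef_rot: [0.301, 3.125, -0.0]
contact_force: [0.3, 0.1, -1.1]
grip_width: 0.0602
```

```bash
python3 snap.py 16; python3 st.py;  python3 - <<'E'
from h import *
cs=cams();p=np.load("par.npy")
z=cv2.resize(cv2.imread("pics/top16.png")[170:275,235:315],None,fx=5,fy=5,interpolation=cv2.INTER_CUBIC)
for b in((54,24,24),(54,-24,24),(-56,24,24),(-56,-24,24),(99,0,14),(-101,0,14),(-102,-52,79)):
    q=proj(b2w(b,p),cs["top"]); q=(q-[235,170]+.5)*5-.5
    cv2.drawMarker(z,tuple(int(v) for v in q.round()),(0,255,0),cv2.MARKER_CROSS,10,1)
y=cv2.resize(cv2.imread("pics/scene16.png")[185:260,265:325],None,fx=7,fy=7,interpolation=cv2.INTER_CUBIC)
cv2.imwrite("pics/chk16.png",np.hstack([z[:525],y[:525]])[:,:820] if 0 else np.hstack([z,y])[:, :800])
E
```

```text
27.2 [ 0.33176426 -0.09504834  0.23060605] [-0.05917011  0.30392686 -0.28940651] [ 0.07707216 -0.18527962  0.0116435 ] 0.05266138170035717
[ -94.2527852  -269.0913723   229.41200308] force bed [1.1 0.3 2. ]
```

View pics/both16.png

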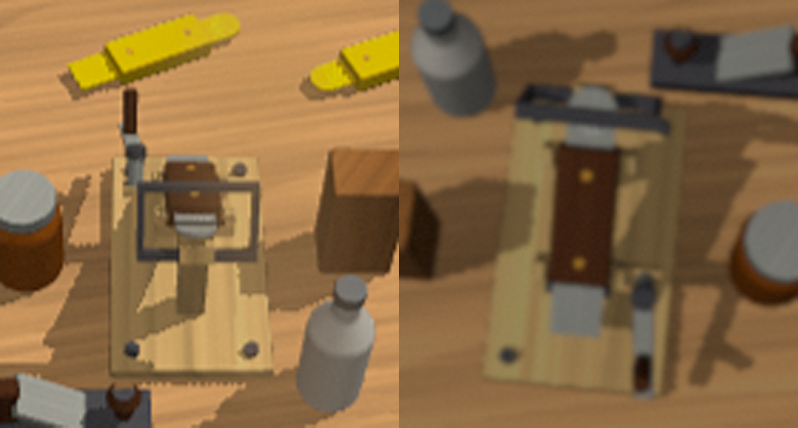

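View pics/chk16.png

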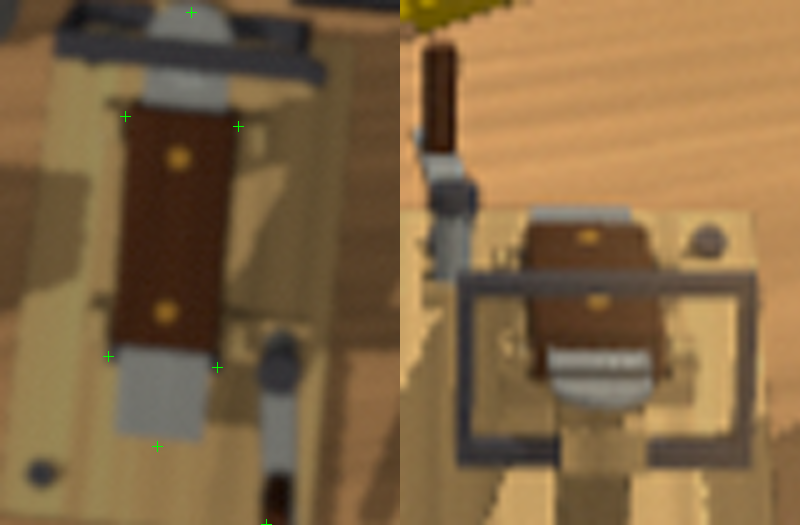

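```bash
python3 - <<'E'
from h import *
# body mask by dark brown
for k in(4,16):
    im=cv2.imread(f"pics/top{k}.png").astype(float)
    # profile along body axis: from pred ends
    cs=cams();p=np.load("par.npy")
    def prof(y,z,x0,x1):
        xs=np.arange(x0,x1,1.0); q=np.array([proj(b2w((x,y,z),p),cs["top"]) for x in xs]).astype(np.float32)
        v=cv2.remap(im.astype(np.float32),q[None,:,0],q[None,:,1],cv2.INTER_LINEAR)[0]; return xs,v
    for y in(-10,-5,5,10):
        o=[]
        for x0,x1 in((-75,-40),(40,75)):
            xs,v=prof(y,24,x0,x1); l=v.sum(1); m=(l.max()+l.min())/2
            i=np.where(np.diff(np.sign(l-m)))[0]; o.append([round(float(xs[j]+(m-l[j])/(l[j+1]-l[j])),1) for j in i])
        print(k,y,o)
    for y in(0,):
        o=[]
        for x0,x1 in((-120,-90),(95,120)):
            xs,v=prof(y,14,x0,x1); l=v.sum(1); m=(l.max()+l.min())/2
            i=np.where(np.diff(np.sign(l-m)))[0]; o.append([round(float(xs[j]+(m-l[j])/(l[j+1]-l[j])),1) for j in i])
        print(k,"tips",o)
E
```

```text
4 -10 [[-55.1], [56.1]]
4 -5 [[-55.0], [55.9]]
4 5 [[-55.5], [56.3]]
4 10 [[-55.1], [56.2]]
4 tips [[-117.5, -115.2, -105.0], [99.6, 106.9]]
16 -10 [[-50.6], [60.4]]
16 -5 [[-50.5], [60.5]]
16 5 [[-50.5], [60.5]]
16 10 [[-50.6], [60.4]]
16 tips [[-114.5, -111.3, -108.6, -100.1, -92.5], [101.4, 108.1, 110.8]]
```

```bash
python3 -c "
from plan import *
t=b2w((2,.3,14),p)-[0,0,.019];print(t,t-[.3318,-.0950,.2306])"
```

```text
[0.57427484 0.13318255 0.09893251] [ 0.24247484  0.22818255 -0.13166749]
```

Request:
servo_tool:
  gripper: [0, 0, 0, 0, 0]
  delta_pos:
    - [0.0243, 0.0228, 0]
    - [0.0243, 0.0228, 0]
    - [0.0243, 0.0228, 0]
    - [0.0243, 0.0228, 0]
    - [0.0243, 0.0228, 0]
  spin: [0, 0, 0, 0, 0]

```text
t: 27.7
eef_pos: [0.454, 0.0215, 0.2299]
eef_rot: [-0.291, -3.127, -0.0]
contact_force: [1.4, -0.3, 0.8]
grip_width: 0.087
```

Request:
servo_tool:
  gripper: [0, 0, 0, 0, 0]
  delta_pos:
    - [0.0243, 0.0228, 0]
    - [0.0243, 0.0228, 0]
    - [0.0243, 0.0228, 0]
    - [0.0243, 0.0228, 0]
    - [0.0243, 0.0228, 0]
  spin: [0, 0, 0, 0, 0]

```text
t: 28.2
eef_pos: [0.5751, 0.136, 0.2293]
eef_rot: [-0.291, -3.127, 0.0]
contact_force: [-0.7, 0.3, 0.3]
grip_width: 0.095
```

Request:
servo_tool:
  gripper: [0, 0, 0, 0, 0]
  delta_pos:
    - [0, 0, 0]
    - [0, 0, -0.015]
    - [0, 0, -0.02]
    - [0, 0, -0.02]
    - [0, 0, -0.015]
  spin: [0, 0, 0, 0, 0]

```text
t: 28.7
eef_pos: [0.5725, 0.1323, 0.1574]
eef_rot: [-0.296, -3.125, 0.001]
contact_force: [-0.2, 1.3, 0.0]
grip_width: 0.0951
```

```bash
python3 st.py
```

```text
28.7 [0.57245907 0.1323484  0.1573846 ] [-2.21760884e-01  1.27387712e+00  2.84146798e-06] [ 0.13501475 -0.12568806  0.01542948] 0.09511154120784945
[31.59365308 -0.85762965 64.43327557] force bed [1.  1.2 2.4]
```

Request:
servo_tool:
  gripper: [0, 0, 0, 0, 0]
  delta_pos:
    - [0.0008, 0.0004, -0.015]
    - [0.0007, 0.0004, -0.015]
    - [0, 0, -0.015]
    - [0, 0, -0.0135]
    - [0, 0, 0]
  spin: [0, 0, 0, 0, 0]

```text
t: 29.2
eef_pos: [0.5742, 0.1329, 0.0988]
eef_rot: [-0.297, -3.123, 0.002]
contact_force: [-0.2, 0.3, -0.7]
grip_width: 0.095
```

Request:
servo_tool:
  gripper: [0.2, 0.3, 0.4, 0.45, 0.5]
  delta_pos:
    - [0, 0, 0]
    - [0, 0, 0]
    - [0, 0, 0]
    - [0, 0, 0]
    - [0, 0, 0]
  spin: [0, 0, 0, 0, 0]

```text
t: 29.7
eef_pos: [0.5761, 0.1332, 0.1022]
eef_rot: [0.297, 3.127, 0.0]
contact_force: [-1.1, 0.1, 0.2]
grip_width: 0.0605
```

Request:
servo_tool:
  gripper: [0.6, 1, 1, 1, 1]
  delta_pos:
    - [0, 0, 0]
    - [0, 0, 0]
    - [0, 0, 0]
    - [0, 0, 0]
    - [0, 0, 0]
  spin: [0, 0, 0, 0, 0]

```text
t: 30.2
eef_pos: [0.5758, 0.1332, 0.1018]
eef_rot: [-0.297, -3.128, 0.0]
contact_force: [-1.0, -0.1, 0.8]
grip_width: 0.0479
```

```bash
python3 st.py
```

```text
30.2 [0.57578653 0.13317769 0.10176936] [-1.03979974 -0.0657886   0.77296031] [ 0.00885598 -0.0742644   0.0063017 ] 0.04792228041732603
[ 4.76363432  0.57666868 15.61823711] force bed [ 0.9 -0.3  3.4]
```

Request:
servo_tool:
  gripper: [1, 1, 1, 1, 1]
  delta_pos:
    - [-0.0008, 0.0002, -0.0005]
    - [-0.0008, 0.0001, -0.0005]
    - [-0.0008, 0.0002, -0.0005]
    - [-0.0008, 0.0001, -0.0005]
    - [0, 0, 0]
  spin: [0, 0, 0, 0, 0]

```text
t: 30.7
eef_pos: [0.5725, 0.1339, 0.0997]
eef_rot: [0.297, 3.127, 0.0]
contact_force: [-0.8, 0.4, 2.0]
grip_width: 0.0478
```

```bash
python3 st.py
```

```text
30.7 [0.57248828 0.13386013 0.09968432] [-0.78493098  0.44391457  2.02186872] [ 0.08796144 -0.14948966 -0.01658048] 0.04776092278340853
[ 0.80281743  0.63311204 15.63459428] force bed [1.7 0.3 4.4]
```

Request:
servo_tool:
  gripper: [1, 1, 1, 1, 1]
  delta_pos:
    - [-0.0008, 0.0002, -0.0005]
    - [-0.0004, 0.0001, -0.0003]
    - [0, 0, 0]
    - [0, 0, 0]
    - [0, 0, 0]
  spin: [0, 0, 0, 0, 0]

```text
t: 31.2
eef_pos: [0.5718, 0.134, 0.0992]
eef_rot: [0.297, 3.127, 0.0]
contact_force: [0.1, -1.0, 2.9]
grip_width: 0.0477
```

```bash
python3 st.py
```

```text
31.2 [0.57183    0.13403056 0.0992355 ] [ 0.06626351 -0.99478124  2.90837066] [-0.11387945 -0.30913291  0.07801504] 0.04774294304996213
[-1.04223545e-02  6.78003049e-01  1.56135256e+01] force bed [ 3.1 -1.   4.5]
```

Request:
servo_tool:
  gripper: [1, 1, 1, 1, 1]
  delta_pos:
    - [-0.0008, 0.0002, -0.0005]
    - [-0.0008, 0.0001, -0.0005]
    - [0, 0, 0]
    - [0, 0, 0]
    - [0, 0, 0]
  spin: [0, 0, 0, 0, 0]

```text
t: 31.7
eef_pos: [0.5717, 0.134, 0.0994]
eef_rot: [0.296, 3.123, -0.0]
contact_force: [5.2, -1.2, 4.7]
grip_width: 0.0478
```

```bash
python3 st.py
```

```text
31.7 [0.57173697 0.13403751 0.09937918] [ 5.21439267 -1.15598135  4.73842333] [-0.25216287 -0.84867248  0.04912612] 0.047834576528274546
[-1.28968461e-02  6.67510440e-01  1.57844966e+01] force bed [ 8.4 -0.2  3.4]
```

Request:
servo_tool:
  gripper: [0.4, 0.3, 0.2, 0, 0]
  delta_pos:
    - [0, 0, 0]
    - [0, 0, 0]
    - [0, 0, 0]
    - [0, 0, 0]
    - [0, 0, 0]
  spin: [0, 0, 0, 0, 0]

```text
t: 32.2
eef_pos: [0.5693, 0.1344, 0.0974]
eef_rot: [-0.297, -3.126, 0.0]
contact_force: [0.3, -0.4, -0.2]
grip_width: 0.0826
```

Request:
servo_tool:
  gripper: [0, 0, 0, 0, 0]
  delta_pos:
    - [0, 0, 0]
    - [0, 0, 0.01]
    - [0, 0, 0.03]
    - [0, 0, 0.03]
    - [0, 0, 0.03]
  spin: [0, 0, 0, 0, 0]

```text
t: 32.7
eef_pos: [0.5698, 0.1344, 0.1997]
eef_rot: [0.297, 3.127, 0.0]
contact_force: [-0.0, 0.4, 0.8]
grip_width: 0.0948
```

Request:
servo_tool:
  gripper: [0, 0, 0, 0, 0]
  delta_pos:
    - [0, 0, 0.03]
    - [-0.03, -0.03, 0.01]
    - [-0.04, -0.03, 0]
    - [-0.04, -0.03, 0]
    - [-0.04, -0.03, 0]
  spin: [0, 0, 0, 0, 0]

```text
t: 33.2
eef_pos: [0.4184, 0.0136, 0.2388]
eef_rot: [0.295, 3.126, -0.001]
contact_force: [-0.0, -0.7, 0.2]
grip_width: 0.0948
```

Request:
servo_tool:
  gripper: [0.2, 0.4, 0.5, 0.5, 0.5]
  delta_pos:
    - [-0.03, -0.04, 0]
    - [-0.03, -0.04, 0]
    - [-0.02, -0.03, 0]
    - [0, 0, 0]
    - [0, 0, 0]
  spin: [0, 0, 0, 0, 0]

```text
t: 33.7
eef_pos: [0.3398, -0.096, 0.2387]
eef_rot: [0.301, 3.125, -0.0]
contact_force: [-0.0, 0.2, -0.9]
grip_width: 0.0604
```

```bash
python3 snap.py 17; python3 st.py; cat > prof.py <<'E'
import sys
from h import *
cs=cams();p=np.load("par.npy")
for k in sys.argv[1:]:
    im=cv2.imread(f"pics/top{k}.png").astype(np.float32)
    for y in(-10,-5,5,10):
        o=[]
        for x0,x1 in((-75,-40),(40,75)):
            xs=np.arange(x0,x1,1.0); q=np.array([proj(b2w((x,y,24),p),cs["top"]) for x in xs]).astype(np.float32)
            l=cv2.remap(im,q[None,:,0],q[None,:,1],cv2.INTER_LINEAR)[0].sum(1); m=(l.max()+l.min())/2
            i=np.where(np.diff(np.sign(l-m)))[0]; o.append([round(float(xs[j]+(m-l[j])/(l[j+1]-l[j])),1) for j in i])
        print(k,y,o)
E
python3 prof.py 4 17
```

```text
33.8 [ 0.34026752 -0.09503584  0.23831811] [-0.11275028  0.56685703 -0.06664603] [ 0.09559685 -0.15178898 -0.00461488] 0.05268479920260003
[ -83.0828963  -267.4959368   231.52618179] force bed [1.2 0.5 2.3]
4 -10 [[-55.1], [56.1]]
4 -5 [[-55.0], [55.9]]
4 5 [[-55.5], [56.3]]
4 10 [[-55.1], [56.2]]
17 -10 [[-55.3], [56.1]]
17 -5 [[-55.1], [56.0]]
17 5 [[-55.2], [55.4]]
17 10 [[-55.3], [55.6]]
```

View pics/both17.png

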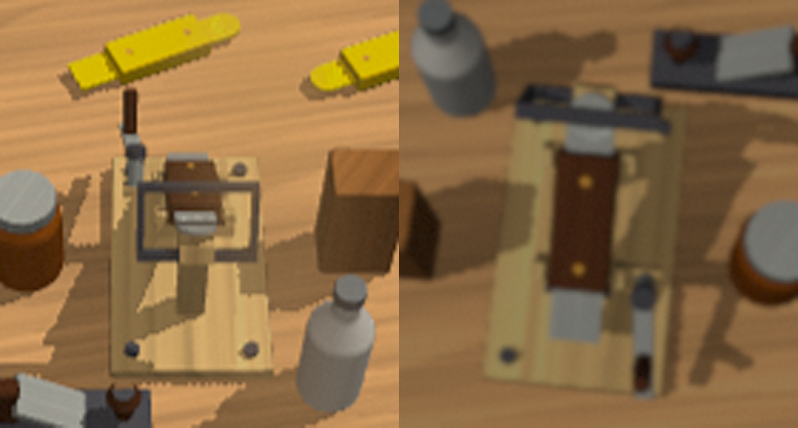

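Request:
servo_tool:
  gripper: [0.5, 0.5, 0.5, 0.5, 0.5]
  delta_pos:
    - [0.018, 0.0325, 0]
    - [0.018, 0.0325, 0]
    - [0.018, 0.0325, 0]
    - [0.018, 0.0325, 0]
    - [0.018, 0.0325, 0]
  spin: [0, 0, 0, 0, 0]

```text
t: 34.3
eef_pos: [0.4305, 0.0702, 0.2378]
eef_rot: [-0.291, -3.128, 0.0]
contact_force: [0.4, -1.1, -0.1]
grip_width: 0.0475
```

Request:
servo_tool:
  gripper: [0.5, 0.5, 0.5, 0.5, 0.5]
  delta_pos:
    - [0.018, 0.0325, 0]
    - [0, 0, 0]
    - [0, 0, -0.02]
    - [0, 0, -0.025]
    - [0, 0, -0.02]
  spin: [0, 0, 0, 0, 0]

```text
t: 34.8
eef_pos: [0.4472, 0.1005, 0.1715]
eef_rot: [-0.293, -3.126, 0.001]
contact_force: [0.3, 0.5, -0.7]
grip_width: 0.0477
```

```bash
python3 snap.py 18; python3 st.py
```

```text
34.9 [0.44533802 0.09996805 0.1692876 ] [ 0.43575623 -0.87967938  0.41830815] [ 0.07472149 -0.1071      0.0183999 ] 0.047365513962944916
[-62.90598863 -56.33942734 137.51896134] force bed [ 2.1 -0.8  2.2]
```

View pics/both18.png

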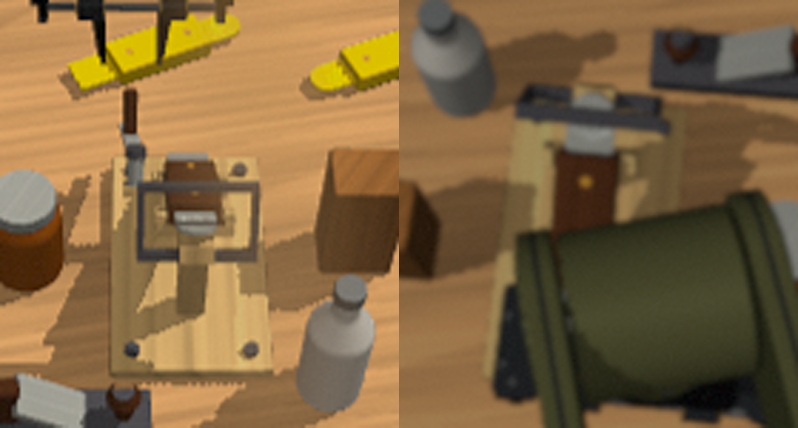

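Request:
servo_tool:
  gripper: [0.5, 0.5, 0.5, 0.5, 0.5]
  delta_pos:
    - [0.001, 0.0003, -0.02]
    - [0.001, 0.0003, -0.02]
    - [0, 0, -0.02]
    - [0, 0, -0.015]
    - [0, 0, -0.008]
  spin: [0, 0, 0, 0, 0]

```text
t: 35.4
eef_pos: [0.4496, 0.1004, 0.0895]
eef_rot: [-0.295, -3.127, 0.0]
contact_force: [0.0, 0.2, 0.2]
grip_width: 0.0478
```

Request:
servo_tool:
  gripper: [0.6, 0.7, 0.8, 0.9, 1]
  delta_pos:
    - [0, 0, 0]
    - [0, 0, 0]
    - [0, 0, 0]
    - [0, 0, 0]
    - [0, 0, 0]
  spin: [0, 0, 0, 0, 0]

```text
t: 35.9
eef_pos: [0.4502, 0.1, 0.0905]
eef_rot: [0.297, 3.126, 0.0]
contact_force: [0.8, -0.6, 1.7]
grip_width: 0.0137
```

```bash
python3 st.py; python3 - <<'E'
from plan import *
th=np.linspace(1.6,-.02,16)
q=np.array([R@[-.052*np.sin(t),.052*np.cos(t),0] for t in th])
print(np.diff(q,axis=0).round(4).tolist(), (q[-1]-q[0]).round(4))
E
```

```text
35.9 [0.45019062 0.09998583 0.09051819] [ 0.8321633  -0.64549693  1.66109235] [ 0.21981838 -0.28434534  0.01125842] 0.013696438108613937
[-100.60693357  -55.41848671   68.19394573] force bed [ 3.1 -0.5  3.1]
[[0.0012, 0.0055, 0.0001], [0.0017, 0.0053, 0.0004], [0.0021, 0.0051, 0.0007], [0.0026, 0.0049, 0.001], [0.003, 0.0046, 0.0013], [0.0034, 0.0042, 0.0016], [0.0037, 0.0038, 0.0019], [0.004, 0.0033, 0.0021], [0.0043, 0.0028, 0.0023], [0.0045, 0.0023, 0.0025], [0.0046, 0.0017, 0.0027], [0.0047, 0.0011, 0.0028], [0.0048, 0.0005, 0.0029], [0.0048, -0.0001, 0.0029], [0.0047, -0.0007, 0.003]] [0.0541 0.0442 0.0281]
```

Request:
servo_tool:
  gripper: [1, 1, 1, 1, 1]
  delta_pos:
    - [0.0012, 0.0055, 0.0001]
    - [0.0017, 0.0053, 0.0004]
    - [0.0021, 0.0051, 0.0007]
    - [0.0026, 0.0049, 0.001]
    - [0.003, 0.0046, 0.0013]
  spin: [0, 0, 0, 0, 0]

```text
t: 36.4
eef_pos: [0.4562, 0.1248, 0.0913]
eef_rot: [-0.297, -3.117, 0.005]
contact_force: [-11.6, -1.3, 0.2]
grip_width: 0.0137
```

Request:
servo_tool:
  gripper: [1, 1, 1, 1, 1]
  delta_pos:
    - [0.0034, 0.0042, 0.0016]
    - [0.0037, 0.0038, 0.0019]
    - [0.004, 0.0033, 0.0021]
    - [0.0043, 0.0028, 0.0023]
    - [0.0045, 0.0023, 0.0025]
  spin: [0, 0, 0, 0, 0]

```text
t: 36.9
eef_pos: [0.4763, 0.1422, 0.1014]
eef_rot: [-0.297, -3.117, 0.001]
contact_force: [-7.8, 1.3, -2.0]
grip_width: 0.0135
```

Request:
servo_tool:
  gripper: [1, 1, 1, 1, 1]
  delta_pos:
    - [0.0046, 0.0017, 0.0027]
    - [0.0047, 0.0011, 0.0028]
    - [0.0048, 0.0005, 0.0029]
    - [0, 0, 0]
    - [0, 0, 0]
  spin: [0, 0, 0, 0, 0]

```text
t: 37.4
eef_pos: [0.492, 0.1471, 0.1105]
eef_rot: [-0.298, -3.121, -0.006]
contact_force: [-2.4, 7.5, -3.6]
grip_width: 0.0133
```

```bash
python3 st.py
```

```text
37.4 [0.49198951 0.1470862  0.11046159] [-2.39254279  7.48203319 -3.62724801] [ 1.43850557  0.5759639  -0.08582207] 0.013343680054062123
[-62.64758312  -1.35946715  67.99113278] force bed [-3.7  6.9  1.1]
```

Request:
servo_tool:
  gripper: [1, 1, 1, 1, 1]
  delta_pos:
    - [0.0033, -0.0002, 0.0021]
    - [0.0033, -0.0004, 0.0021]
    - [0.0033, -0.0006, 0.0021]
    - [0.0018, -0.0004, 0.0011]
    - [0, 0, 0]
  spin: [0, 0, 0, 0, 0]

```text
t: 37.9
eef_pos: [0.5046, 0.1471, 0.1183]
eef_rot: [-0.299, -3.123, -0.012]
contact_force: [-1.2, 12.4, -4.1]
grip_width: 0.0134
```

```bash
python3 st.py
```

```text
37.9 [0.50461521 0.14713254 0.11825292] [-1.23221112 12.38513768 -4.10344741] [ 2.47419206  0.10507273 -0.18164392] 0.013361635773126521
[-48.0061378    1.03673015  68.02950517] force bed [-3.8 11.9  0.6]
```

Request:
servo_tool:
  gripper: [1, 1, 1, 1, 1]
  delta_pos:
    - [0.0013, -0.0002, 0.0008]
    - [0.0013, -0.0003, 0.0008]
    - [0, 0, 0]
    - [0, 0, 0]
    - [0, 0, 0]
  spin: [0, 0, 0, 0, 0]

```text
t: 38.4
eef_pos: [0.5075, 0.1467, 0.1201]
eef_rot: [-0.298, -3.124, -0.012]
contact_force: [0.3, 12.9, -4.6]
grip_width: 0.0132
```

```bash
python3 st.py
```

```text
38.4 [0.50747424 0.14672947 0.12006488] [ 0.34663792 12.88908822 -4.57551727] [ 2.37600237  0.03719537 -0.16567405] 0.013222836920292943
[-44.60010552   1.17300835  68.03780461] force bed [-2.8 12.7 -0.6]
```

```bash
python3 snap.py 19; python3 - <<'E'
import cv2
a=cv2.imread('pics/scene19.png')[180:255,255:325]
cv2.imwrite('pics/z19.png',cv2.resize(a,None,fx=8,fy=8,interpolation=cv2.INTER_CUBIC))
E
```

```text
(no output)
```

View pics/z19.png

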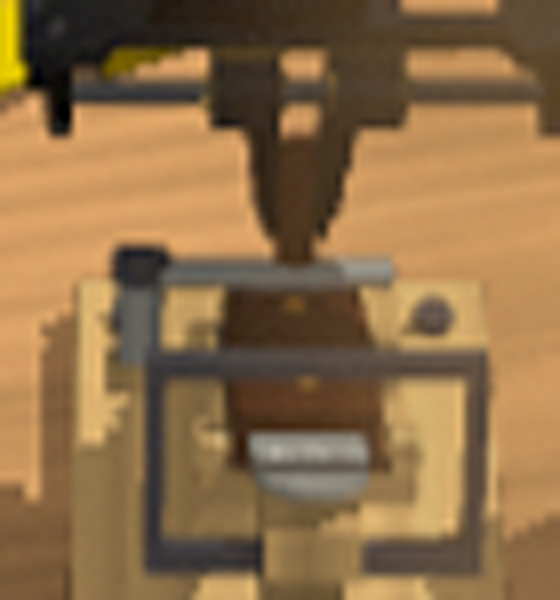

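Request:
servo_tool:
  gripper: [1, 1, 1, 1, 1]
  delta_pos:
    - [0.0003, 0.0015, 0]
    - [0.0008, -0.0001, 0.0005]
    - [0.0008, -0.0002, 0.0005]
    - [0.0008, -0.0001, 0.0005]
    - [0, 0, 0]
  spin: [0, 0, 0, 0, 0]

```text
t: 39.0
eef_pos: [0.508, 0.1467, 0.1203]
eef_rot: [-0.297, -3.119, -0.007]
contact_force: [-5.4, 8.3, -3.4]
grip_width: 0.0132
```

```bash
python3 st.py
```

```text
39.0 [0.50802918 0.14666556 0.12032245] [-5.44139793  8.34451823 -3.39926239] [ 1.71040488  0.78825707 -0.03950506] 0.013227092549075782
[-43.99112995   1.21353866  67.96100206] force bed [-6.3  7.2  3. ]
```

Request:
servo_tool:
  gripper: [1, 1, 1, 1, 1]
  delta_pos:
    - [0.0008, -0.0001, 0.0005]
    - [0.0008, -0.0002, 0.0005]
    - [0.0008, -0.0001, 0.0005]
    - [0, 0, 0]
    - [0, 0, 0]
  spin: [0, 0, 0, 0, 0]

```text
t: 39.5
eef_pos: [0.5081, 0.1466, 0.1203]
eef_rot: [-0.296, -3.113, -0.007]
contact_force: [-9.8, 10.1, -5.0]
grip_width: 0.0135
```

```bash
python3 st.py
```

```text
39.5 [0.50807749 0.14663662 0.12032286] [-9.77273425 10.09319735 -5.02372144] [ 1.9742766   1.57101552 -0.04433537] 0.013455287175755577
[-43.94609597   1.19409667  67.93334171] force bed [-11.    8.1   4. ]
```

Request:
servo_tool:
  gripper: [0.75, 0.6, 0.5, 0.5, 0.5]
  delta_pos:
    - [0, 0, 0]
    - [0, 0, 0]
    - [0, 0, 0]
    - [0, 0, 0]
    - [0, 0, 0.01]
  spin: [0, 0, 0, 0, 0]

```text
t: 40.0
eef_pos: [0.5131, 0.1433, 0.1334]
eef_rot: [-0.297, -3.125, 0.001]
contact_force: [-0.2, -0.0, 0.2]
grip_width: 0.0457
```

Request:
servo_tool:
  gripper: [0.5, 0.5, 0.5, 0.5, 0.5]
  delta_pos:
    - [0, 0, 0.02]
    - [0, 0, 0.03]
    - [0, 0, 0.03]
    - [0, 0, 0.03]
    - [-0.02, -0.02, 0]
  spin: [0, 0, 0, 0, 0]

```text
t: 40.5
eef_pos: [0.4974, 0.1247, 0.2511]
eef_rot: [0.294, 3.117, 0.005]
contact_force: [0.8, -0.9, 1.2]
grip_width: 0.0476
```

Request:
servo_tool:
  gripper: [0.5, 0.5, 0.5, 0.5, 0.5]
  delta_pos:
    - [-0.03, -0.04, 0]
    - [-0.03, -0.04, 0]
    - [-0.03, -0.04, 0]
    - [-0.03, -0.04, 0]
    - [-0.03, -0.04, 0]
  spin: [0, 0, 0, 0, 0]

```text
t: 41.0
eef_pos: [0.3426, -0.0774, 0.2453]
eef_rot: [0.295, 3.125, -0.002]
contact_force: [1.1, -2.0, -0.3]
grip_width: 0.0477
```

Request:
servo_tool:
  gripper: [0.5, 0.5, 0.5, 0.5, 0.5]
  delta_pos:
    - [0, -0.03, 0]
    - [0, -0.02, 0]
    - [0, 0, 0]
    - [0, 0, 0]
    - [0, 0, 0]
  spin: [0, 0, 0, 0, 0]

```text
t: 41.5
eef_pos: [0.3439, -0.1257, 0.2445]
eef_rot: [0.295, 3.127, 0.0]
contact_force: [0.3, 0.4, 0.4]
grip_width: 0.0476
```

```bash
python3 snap.py 20; python3 st.py; python3 prof.py 20; python3 - <<'E'
from h import *
cs=cams();p=np.load("par.npy");ims=[]
for k,n,(x0,y0,x1,y1) in((0,"top",(235,165,315,265)),(20,"top",(235,165,315,265))):
    z=cv2.resize(cv2.imread(f"pics/{n}{k}.png")[y0:y1,x0:x1],None,fx=5,fy=5,interpolation=cv2.INTER_CUBIC)
    for b in((-58,34,34),(-42,34,34),(-50,0,79)):
        q=proj(b2w(b,p),cs[n]); q=(q-[x0,y0]+.5)*5-.5
        cv2.drawMarker(z,tuple(int(v) for v in q.round()),(0,255,0),cv2.MARKER_CROSS,8,1)
    ims.append(z)
cv2.imwrite("pics/chk20.png",np.hstack(ims))
E
```

```text
41.6 [ 0.34398809 -0.12554194  0.24431219] [ 0.0762562  -0.82104677 -0.82279448] [ 0.05784861 -0.16111007  0.04129169] 0.04751338370036754
[ -71.98983217 -296.77594867  231.66255128] force bed [ 1.1 -0.8  1.4]
20 -10 [[-46.3], [55.9]]
20 -5 [[-63.4, -52.0, -46.2], [56.2]]
20 5 [[-53.1, -43.5, -41.2], [55.3]]
20 10 [[-65.3, -46.0], [55.5]]
```

View pics/both20.png

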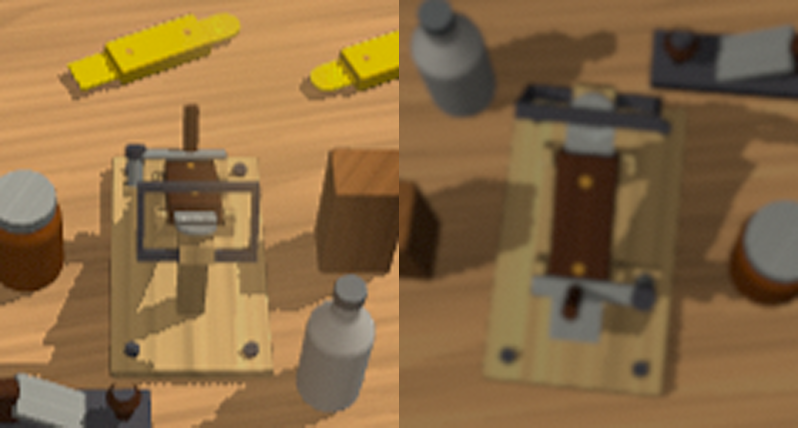

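View pics/chk20.png

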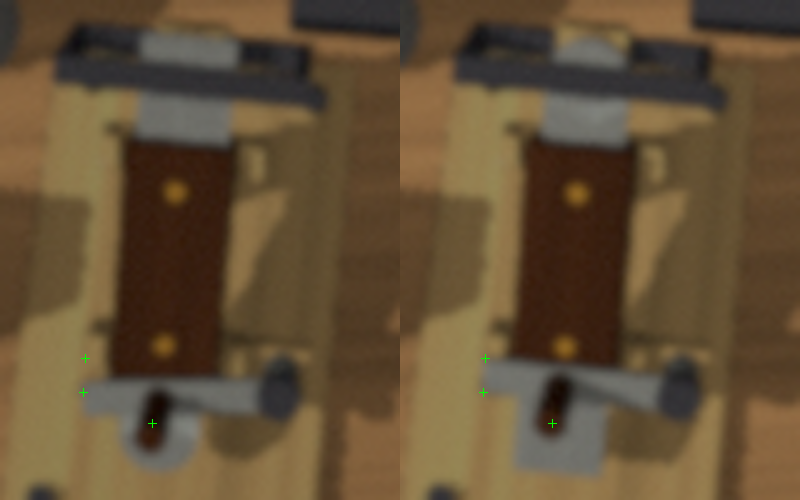

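```bash
python3 - <<'E'
import cv2,numpy as np
for n,bs in(("scene",{"jar":(218,218,250,265),"glue":(328,255,360,308),"block":(333,208,372,260),"plane":(205,288,282,322)}),("top",{"jar":(318,208,358,248),"glue":(206,135,242,184),"block":(174,196,222,242),"plane":(288,146,366,178)})):
    a=cv2.imread(f"pics/{n}0.png").astype(int);b=cv2.imread(f"pics/{n}20.png").astype(int)
    for k,(x0,y0,x1,y1) in bs.items(): print(n,k,(abs(a-b).sum(2)[y0:y1,x0:x1]>90).sum())
from rig import env
print(env.finish_job())
E
```

```text
scene jar 0
scene glue 0
scene block 0
scene plane 0
top jar 0
top glue 0
top block 0
top plane 0
the job is handed in; nothing more can be done
None
```

The scraper is turned end for end and seated with the rounded blade at the top under the hoop. The keeper is swung home across it. I handed the job in at about 42 s of the 72 s allowed.

**How it was done**
- I swung the keeper open by its peg, then drew the scraper out under the guard.
- I spun it 180°. With the tool always pointing down, that left it sloping the wrong way, so I pressed the round blade on top of the guard crossbar until it pivoted in the grip to match the bed.
- I laid it back by the same route, swung the keeper home and withdrew.

**One thing went wrong and was mended.** After the first release the picture showed the scraper about 4.5 mm short of the end stop. I gripped it again and pushed it down until it would move no further, with about 8 N building up.

**Last checks**
- **Scraper:** with the keeper still open, its body edges matched their starting positions to within about 1 mm. In the final picture the upper edge is unchanged; the keeper hides the lower edge.
- **Keeper:** it met its hard stop, with no movement over a further 3 mm push and about 11 N. In the final picture the arm's tip is where it should be at angle 0.
- **Bottle, jar, block and plane:** no change beyond image noise between the first and last pictures in either view.
- **Forces and robot:** the highest tool force I read was about 14 N, and the robot was clear of everything at the end.

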